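# Sort the tested compressor housings

### The job

Take the tested valve housings off the sloped rack without dropping them: the one with the round brass tag has passed, so set it tag up on the pass nest (the plate with two fences) and push it square and flush into the fence corner, long side against the long fence and end against the short one; the one with the oblong brass tag is rejected, so lay it flat, tag up, in the open reject tray. Leave the untagged housing in its place on the rack, and do not disturb the tools and the tub on the bench.

Things in the scene. Friction and masses are not known exactly. Their poses are not given: they have to be found in the camera images.
- housing_disc: Cast aluminium valve housing, 50 (x) by 104 (y, lengthwise) by 40 mm tall, 0.3 kg: block 50 x 84 x 40 plus an end lug 36 wide, 22 tall, 10 long at each end. Origin: centre of underside; z out of its top. Starts on the rack's slope, long side across the slope and resting on the lip. Has a ROUND brass tag (38 mm disc, 2 thick) mid-top: passed.
- housing_plate: Cast aluminium valve housing, 50 (x) by 104 (y, lengthwise) by 40 mm tall, 0.3 kg: block 50 x 84 x 40 plus an end lug 36 wide, 22 tall, 10 long at each end. Origin: centre of underside; z out of its top. Starts on the rack's slope, long side across the slope and resting on the lip. Has an OBLONG brass tag (54 x 18 mm, 2 thick) mid-top, lengthwise: rejected.
- housing_bare: Cast aluminium valve housing, 50 (x) by 104 (y, lengthwise) by 40 mm tall, 0.3 kg: block 50 x 84 x 40 plus an end lug 36 wide, 22 tall, 10 long at each end. Origin: centre of underside; z out of its top. Starts on the rack's slope, long side across the slope and resting on the lip. Bare top, no tag: untested.
- inspection_rack: Fixed grey rack; three housings in a row along its y, 116 mm apart, in any order. Origin: on the table under the row's middle. Its deck slopes 35 deg (0.61 rad), rising to its +x, so tops lean to -x, towards the robot; housing origins 70 mm above the table. Lip at the low edge: 10 mm off the deck, so keep fingertips 13 mm or more off the deck.
- lamp_bar (a point): Middle of the lamp bar on the rack (24 mm along rack x by 22 mm tall, 398 mm long along rack y) that runs over the row, 254 mm above the table and 46 mm to the +x side of the rack's origin, on posts at rack y = +-191 mm. A gripper pointing straight down at a housing hits it; one tilted square to the deck clears it.
- pass_nest: Fixed pass nest: dark steel plate 140 (x) by 160 (y) mm, 8 mm thick, with two bright steel fences 10 mm thick, tops 34 mm above the table: the long one along the +x edge (inner face at x = +60 mm), the short one along the -y edge (inner face at y = -70 mm). Other two sides open. Origin: centre of underside, on the table.
- nest_home (a point): Where the underside centre (origin) of a housing lies when it is home in the fence corner: x = +35, y = -18, z = +8 mm from the pass nest's origin, same axes as the nest.
- reject_tray: Fixed reject tray of bare sheet steel, open on top, 135 (x) by 155 (y) by 35 mm tall, walls and floor 4 mm. Origin: centre of the underside, on the table.
- wrench: Bystander: loose steel wrench, 170 mm long, lying on the bench between the robot and the rack. Origin near its middle.
- screwdriver: Bystander: loose screwdriver with green handle, 190 mm long, lying beyond the nests. Origin near its middle.
- tub: Bystander: loose white plastic tub, 104 mm across, 70 mm tall, standing beyond the nests. Origin: centre of its underside.
Not all that is in view belongs to the job. Leave any black or red look-alike of the housing_plate alone.

How it is judged (in metres and radians):
At the end, for the whole second after the job is handed in: Round-tag housing flat, tag up, on the pass nest, long side within 3 mm of the long fence, end within 3 mm of the short one, square within 0.05 rad; oblong-tag housing flat (0.08 rad), tag up, on the reject tray floor; both at rest; untagged housing within 20 mm of its start (x of housing_disc in the frame of pass_nest between 0.032 and 0.0375 m and y of housing_disc in the frame of pass_nest between -0.0205 and -0.015 m and z of housing_disc in the frame of pass_nest below 0.011 m and angle between the y axis of housing_disc and the y axis of pass_nest, either way round below 0.05 rad and angle between each of housing_disc, housing_plate's own z axis and vertical below 0.08 rad and x of housing_plate in the frame of reject_tray between -0.045 and 0.045 m and y of housing_plate in the frame of reject_tray between -0.055 and 0.055 m and z of housing_plate in the frame of reject_tray below 0.009 m and distance of housing_bare from where it was at the start of the episode below 0.02 m and linear speed of each of housing_disc, housing_plate below 0.02 m/s); the robot touches nothing.
It fails at once if the passed housing is dropped or thrown: it moves faster than 0.8 m/s while the fingers do not touch it (a fall of more than about 3 cm) (linear speed of housing_disc above 0.8 m/s and contact force between the fingers and housing_disc below 0.05 N).
It fails at once if the rejected housing is dropped or thrown: it moves faster than 0.8 m/s while the fingers do not touch it (a fall of more than about 3 cm) (linear speed of housing_plate above 0.8 m/s and contact force between the fingers and housing_plate below 0.05 N).
It fails at once if the untagged housing is moved more than 20 mm from its place (distance of housing_bare from where it was at the start of the episode above 0.02 m).
It fails at once if a bystander (wrench, screwdriver, tub) is moved more than 30 mm (distance of any of wrench, screwdriver, tub from where it was at the start of the episode above 0.03 m).
It also fails if it takes over 72 s, if anything falls off the work surface, if the arm or the gripper's body presses on something with over 40 N, if the wrist force passes 120 N, or if a joint passes its speed limit or range.

### The arm

A 6-joint arm with a two-finger parallel gripper is mounted at the origin on the work surface. World frame = base frame: x ahead of the robot, y to its left, z up, the work surface at z = 0. Lengths are in m, angles in degrees, forces in N, time in s.
With the tool pointing down it reaches from about 0.425 to 1.125 m from the base axis. Payload 14.9 kg.
Tool frame: the origin (TCP) lies between the finger pads; the fingertips stand tip_extent ahead of it and the grasp point (between the pads) lies 8 mm behind it (tip_extent is the distance from the TCP to the fingertips, in m); x points along the fingers, z is the direction in which the jaws open and shut, and the axes are right-handed (so a half turn about x gives the same grasp; the last joint's range is limited). The gripper opens to 91 mm and grips with 3 to 60 N. Pads are 32 mm wide; open, the fingers measure 118 mm over their backs; the gripper's body (76 mm by 178 mm) begins 60 mm behind the grasp point.
Start: joints at [-70.606, 21.709, 99.362, -0, 58.929, -1.908], TCP at [0.254, -0.652, 0.225] pointing down, gripper open.
Joint ranges: [-158.91, 158.91], [-42.39, 125.64], [0.06, 152.35], [-60.88, 240.88], [17.5, 164.5], [-176.32, 176.32]. Speed limits (degrees/s): [108.29, 108.29, 136.94, 180, 180, 180].

### API

Orientations are given as [roll, pitch, yaw] about the fixed x, y, z axes, in that order (R = Rz(yaw) Ry(pitch) Rx(roll)).
In Python, from cell import sense, read_camera, hand_in, find_in, spot_point, tip_extent gives the robot as it stands.
- The arm moves only by the tool step_arm, never from a script. Its argument "plan" is a list of rows, each a list of 7 numbers: the turn, a rotation vector about the tool's x, y, z in rad, then the shift along the tool's x, y, z in mm, then the opening in per cent of the stroke, from 0 (shut) to 100 (fully open). In form: [[rx, ry, rz, tx, ty, tz, claw], ...]. A call has 1 to 10 rows; each row is the pose to reach, as a shift and turn from the pose commanded when the call began, along the tool's axes at that moment; what a row does not reach only later rows make up. A row lasts 1/10 s, in which the tool goes at most 50 mm and 8.59 degrees, less where a joint would pass 70% of its speed; a pose out of reach is approached as far as the arm can. A call with a gripper value outside its range is refused whole. The fingers move at their own pace and stop on an object; "force" is the grip in N (left out, the last holds). Time passes only in rows, so rows that repeat a pose let the fingers close. It gives the time, the measured TCP pose, the force and the opening at its end, in the units of the state.
- sense(): the state, without advancing time (a new reading comes with each control period).
- read_camera(name): name is "scene" or "side" or "wrist"; returns a dict with "image" (384x512x3 uint8, red, green, blue), "K" (3x3 intrinsics, pixels), "k1" (the pictures are not rectified: a ray, as slopes to the right and down, at radius r is drawn at 1 + k1 r^2 times it, then the intrinsics apply), "world_to_cam" (4x4, takes a point from world to camera coordinates). Camera axes: x right, y up, looking along -z (the intrinsics and any distortion apply to the point x, -y, -z); pixel columns grow to the right and rows downward; lengths in m; the calibration is good to about 2 mm. A picture is of the moment at which its call begins. There is no depth.
- hand_in(): hands the job in, once; it reports no verdict.
Trained networks look in a picture, given as the dict that the camera call returned (one of the last four; its "shot" number tells which), for a name from the list of things; names that differ only in an ending like _2 or _b are one class to them, and where a whole thing is asked for, a point or a joint stands for the part that bears it (a point fixed in the world has none). Each returns a list of dicts, best first, with "p" (0 to 1); they miss things now and then, are a little off and sometimes report something else, mostly with a low value. They report only what shows in the picture. A call takes as long as a camera call. They do not tell look-alikes from the thing itself.
- find_in(picture, thing): "position" ([x, y, z] in m, in world coordinates, good to about 4 mm: the middle of the surface that is visible of it).
- spot_point(picture, thing): "position" ([x, y, z] in m, in world coordinates, good to about 4 mm: a listed point, or the origin of a listed thing).
The state is a dict: "time": time; "joint_positions": joint angles; "dq": joint speeds; "tau": joint torques, N m; "eef_pos": TCP position; "tcp_rot": TCP orientation; "wrist_force": force on the tool from outside, world axes, zero at the start; "wrist_torque": the same for the moment, N m; "gripper_width": finger opening in m.
Only numpy, scipy, OpenCV 4.12 (cv2) and the standard library are available. Lean on these libraries where they do the work, as an engineer would, in place of code of your own. Each camera call takes 0.05 s, during which the arm holds its last target. There are 200 camera calls.

## Working session

There is one attempt and no reset: what is moved stays moved. The work goes in short steps, Python scripts to look and compute and a tool call to move; the robot and the scene stay as the last step left them, time stands still between calls to the robot, and variables do not carry over. Pictures are saved under pics/ and viewed, about 8 in all and at most 12, crops included, and the job is handed in when it is done.

Besides the shell and the picture viewer there is one more tool, called as name([rows], argument=value, ...), one row to a line, values as JSON. step_arm: Moves the arm, as the interface text tells. Its arguments: {"type":"object","properties":{"plan":{"type":"array","items":{"type":"array","items":{"type":"number"}}},"force":{"type":"number"}},"required":["plan"]}

```bash
mkdir -p pics; ls; python3 - <<'E'
from cell import *
import cv2,numpy as np
print(tip_extent); print(sense())
for c in ["scene","side"]:
    p=read_camera(c); cv2.imwrite(f"pics/{c}0.png",cv2.cvtColor(p["image"],cv2.COLOR_RGB2BGR))
    print(c,p["k1"],np.round(np.linalg.inv(p["world_to_cam"]),3).tolist())
    for t in ["housing_disc","housing_plate","housing_bare","inspection_rack","lamp_bar","pass_nest","nest_home","reject_tray","wrench","screwdriver","tub"]:
        print(t,[(np.round(d["position"],3).tolist(),round(d["p"],2)) for d in spot_point(p,t)[:4]])
E
```

```text
pics
0.011
{'time': 0.0, 'joint_positions': array([-7.06056850e+01,  2.17392712e+01,  9.93946925e+01, -1.51214405e-03,
        5.89313644e+01, -1.90946097e+00]), 'dq': array([-0.02893635, -0.03371604,  0.08983781, -0.00418526, -0.08399259,
        0.01184551]), 'tau': array([-6.15054232e-04, -7.63742280e+01, -4.34362185e+01,  6.50062412e-02,
        4.25655849e-02, -1.82123395e-04]), 'eef_pos': array([ 0.25416147, -0.65181035,  0.22428696]), 'tcp_rot': array([179.22558305,  89.93465905, 110.53014017]), 'wrist_force': array([-0.26174041, -0.88765398, -0.34154016]), 'wrist_torque': array([-0.05226478, -0.00372746, -0.03983792]), 'gripper_width': 0.09127340708382535}
scene 0.028612462881325466 [[-0.395, -0.682, 0.616, 1.332], [0.919, -0.295, 0.263, 0.388], [0.002, 0.669, 0.743, 1.155], [0.0, 0.0, 0.0, 1.0]]
housing_disc [([0.589, 0.071, 0.068], 0.67)]
housing_plate [([0.741, 0.261, 0.044], 0.93), ([0.554, 0.3, 0.073], 0.85), ([0.528, 0.463, 0.045], 0.77)]
housing_bare [([0.574, 0.182, 0.07], 0.76)]
inspection_rack [([0.571, 0.185, 0.001], 0.85)]
lamp_bar [([0.618, 0.188, 0.252], 0.81)]

[... 225 characters left out ...]
 -0.099, 0.002], 0.59)]
side 0.037542017726482246 [[-0.851, 0.37, -0.372, 0.14], [-0.525, -0.604, 0.6, 0.681], [-0.003, 0.706, 0.708, 0.928], [0.0, 0.0, 0.0, 1.0]]
housing_disc [([0.592, 0.063, 0.068], 0.84)]
housing_plate [([0.527, 0.458, 0.043], 0.89), ([0.552, 0.301, 0.068], 0.76), ([0.74, 0.261, 0.04], 0.56)]
housing_bare [([0.578, 0.181, 0.071], 0.96)]
inspection_rack [([0.573, 0.183, 0.003], 0.78)]
lamp_bar [([0.619, 0.192, 0.257], 0.69)]
pass_nest [([0.515, -0.375, 0.002], 0.55)]
nest_home [([0.553, -0.384, 0.009], 0.9)]
reject_tray [([0.486, -0.134, -0.001], 0.81)]
wrench [([0.33, 0.267, 0.002], 0.63)]
screwdriver [([0.666, -0.325, 0.002], 0.66)]
tub [([0.704, -0.103, -0.005], 0.88)]
```

View pics/scene0.png

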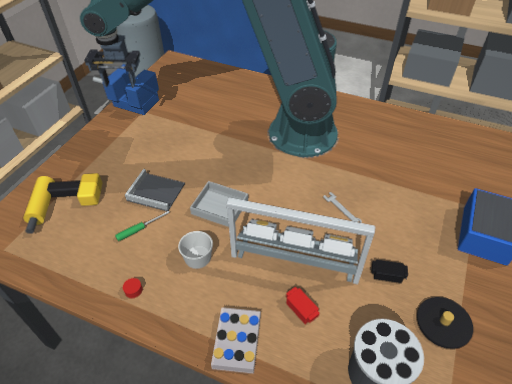

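View pics/side0.png

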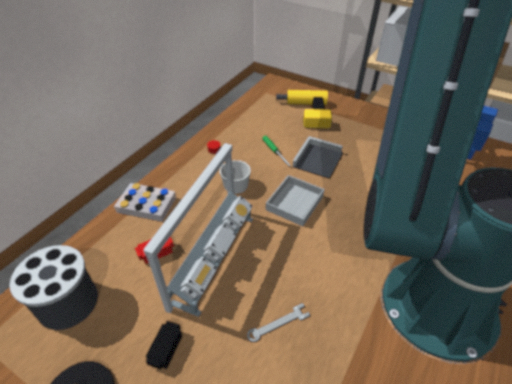

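The scene view shows the rack row at (262,230), (298,237), (338,245), the pass nest at (155,190), the tray at (220,203) and the tub at (196,250). There are two look-alikes, black at (388,270) and red at (302,305). Next is one enlarged crop to confirm the tags, with model outlines overlaid.

```bash
cat > h.py <<'E'
from cell import *
import cv2, numpy as np
from scipy.spatial.transform import Rotation as Rn
def proj(p,X):
    X=np.atleast_2d(X); c=(p["world_to_cam"]@np.c_[X,np.ones(len(X))].T).T[:,:3]
    s=np.c_[c[:,0],-c[:,1]]/(-c[:,2:3]); r=(s**2).sum(1,keepdims=True); s=s*(1+p["k1"]*r)
    return s@np.diag([p["K"][0][0],p["K"][1][1]])+[p["K"][0][2],p["K"][1][2]]
def T(o,yaw,ry=0):
    M=np.eye(4); M[:3,:3]=(Rn.from_euler('z',yaw,degrees=True)*Rn.from_euler('y',ry,degrees=True)).as_matrix(); M[:3,3]=o; return M
def ap(M,X): return np.asarray(X,float)@M[:3,:3].T+M[:3,3]
def box(x0,x1,y0,y1,z): return np.array([[x0,y0,z],[x1,y0,z],[x1,y1,z],[x0,y1,z],[x0,y0,z]])/1000
HOUS=[box(-25,25,-42,42,40)]
NEST=[box(-70,70,-80,80,8),box(60,70,-80,80,34),box(-70,60,-80,-70,34)]
TRAY=[box(-67.5,67.5,-77.5,77.5,35),box(-63.5,63.5,-73.5,73.5,4)]
BAR=[box(-12,12,-199,199,11)]
def crop(p,c,w,h,s,polys):
    m=cv2.resize(cv2.cvtColor(p["image"],cv2.COLOR_RGB2BGR),None,fx=s,fy=s,interpolation=cv2.INTER_CUBIC)
    for M,L,col in polys:
        for q in L:
            uv=(proj(p,ap(M,q))+.5)*s-.5
            cv2.polylines(m,[np.round(uv*8).astype(np.int32)],False,col,1,cv2.LINE_AA,3)
    x,y=int(c[0]*s-w/2),int(c[1]*s-h/2)
    x=max(0,min(x,m.shape[1]-w)); y=max(0,min(y,m.shape[0]-h))
    return m[y:y+h,x:x+w]
E
python3 - <<'E'
from h import *
n=T([.5165,-.374,0],9); t=T([.4855,-.1315,0],9); r=T([.572,.184,0],9)
P=[(n,NEST,(0,255,0)),(t,TRAY,(255,255,0))]
for k,c in((-116,(0,0,255)),(0,(255,0,0)),(116,(0,0,255))):
    P.append((r@T([0,k/1000,.07],0,-35),HOUS,c))
P.append((r@T([.046,0,.254],0),BAR,(255,0,255)))
im=[]
for c in["scene","side"]:
    p=read_camera(c)
    a=crop(p,proj(p,[[.5,-.26,0]])[0],400,300,3,P); b=crop(p,proj(p,[[.58,.184,.1]])[0],400,300,3,P if c=="scene" else P[:2])
    im.append(np.hstack([a,b]))
cv2.imwrite("pics/c1.png",np.vstack(im))
E
```

```text
(no output)
```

View pics/c1.png

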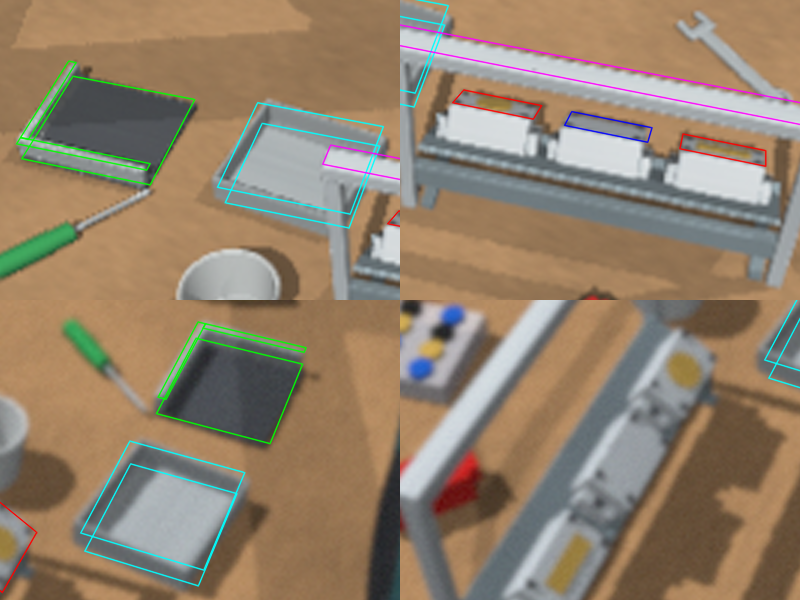

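In the crop, the round tag is on the −y housing (scene crop, left; side crop, top at ~(685,370)). The oblong tag is on the +y housing (side crop, bottom at ~(570,560)), and the middle housing is bare. So housing_plate is the +y rack housing at about (0.555,0.298); the red one at (0.74,0.26) and the black one at (0.53,0.46) lie loose off the rack and are decoys. The rack outline fits at 9° yaw. The tray's yaw is different, so I'll check it with the wrist camera.

```bash
cat >> h.py <<'E'
BASE=Rn.from_euler('y',90,degrees=True)
def Rt(yaw,tilt=0): return Rn.from_euler('z',yaw,degrees=True)*Rn.from_euler('y',-tilt,degrees=True)*BASE
def cur():
    s=sense(); return np.array(s["eef_pos"]),Rn.from_euler('xyz',s["tcp_rot"],degrees=True),s
def row(pos,R):
    p,C,s=cur(); return np.round(np.r_[(C.inv()*R).as_rotvec(),C.inv().apply(np.array(pos)-p)*1000],4).round([3,3,3,1,1,1]).tolist()
E
python3 - <<'E'
from h import *
p,C,s=cur(); w=read_camera("wrist"); cw=np.linalg.inv(w["world_to_cam"])
print("cam in tool",C.inv().apply(cw[:3,3]-p).round(3),(C.inv().as_matrix()@cw[:3,:3]).round(2).tolist(),w["K"])
print(row([.42,-.24,.42],Rt(5)))
E
```

```text
cam in tool [-0.16   0.066 -0.001] [[-0.0, 0.23, -0.97], [-0.0, 0.97, 0.23], [1.0, 0.0, 0.0]] [[301.27404897   0.         254.60825543]
 [  0.         301.27404897 194.23157571]
 [  0.           0.           1.        ]]Traceback (most recent call last):
  File "<stdin>", line 4, in <module>
  File "h.py", line 30, in row
    p,C,s=cur(); return np.round(np.r_[(C.inv()*R).as_rotvec(),C.inv().apply(np.array(pos)-p)*1000],4).round([3,3,3,1,1,1]).tolist()
                        ~~~~~~~~~~~~~~~~~~~~~~~~~~~~~~~~~~~~~~~~~~~~~~~~~~~~~~~~~~~~~~~~~~~~~~~~~~~~~~~~~~~~^^^^^^^^^^^^^^^
TypeError: 'list' object cannot be interpreted as an integer
```

```bash
sed -i 's/return np.round(np.r_\[\(.*\)\],4).round.*/v=np.r_[\1]; return [round(float(a),3 if i<3 else 1) for i,a in enumerate(v)]/' h.py; tail -3 h.py; python3 - <<'E'
from h import *
print(row([.44,-.26,.38],Rt(5)))
E
```

```text
s=sense(); return np.array(s["eef_pos"]),Rn.from_euler('xyz',s["tcp_rot"],degrees=True),s
def row(pos,R):
    p,C,s=cur(); v=np.r_[(C.inv()*R).as_rotvec(),C.inv().apply(np.array(pos)-p)*1000]; return [round(float(a),3 if i<3 else 1) for i,a in enumerate(v)]
[-1.286, -0.0, -0.0, -155.1, 315.5, -297.9]
```

step_arm([
  [-1.286,0,0,-155,315,-298,100],
  [-1.286,0,0,-155,315,-298,100],
  [-1.286,0,0,-155,315,-298,100],
  [-1.286,0,0,-155,315,-298,100],
  [-1.286,0,0,-155,315,-298,100],
  [-1.286,0,0,-155,315,-298,100],
  [-1.286,0,0,-155,315,-298,100],
  [-1.286,0,0,-155,315,-298,100],
  [-1.286,0,0,-155,315,-298,100],
  [-1.286,0,0,-155,315,-298,100],
], force=25)

```text
time: 2.35
eef_pos: [0.4412, -0.2572, 0.3822]
tcp_rot: [-27.4, 89.8, -22.1]
wrist_force: [0.8, 0.3, 0.2]
gripper_width: 0.0914
```

```bash
python3 - <<'E'
from h import *
p,C,s=cur(); print(p.round(3),s["tcp_rot"].round(1),s["joint_positions"].round(1),s["wrist_force"].round(1),s["dq"].round(1))
w=read_camera("wrist")
for t in ["pass_nest","nest_home","reject_tray"]:
    print(t,[(np.round(d["position"],3).tolist(),round(d["p"],2)) for d in spot_point(w,t)[:2]])
m=crop(w,(256,192),800,600,1.5625,[(T([.5165,-.374,0],9),NEST,(0,255,0)),(T([.4855,-.1315,0],0),TRAY,(255,255,0))])
cv2.imwrite("pics/w1.png",m); np.save("w1.npy",w["image"])
E
```

```text
[ 0.441 -0.257  0.382] [-27.4  89.8 -22.1] [-32.9  -5.4 113.5   0.   71.8 -38.2] [0.8 0.3 0.2] [ 7.6 -0.8 -0.5 -1.   2.2 12.1]
pass_nest [([0.514, -0.373, 0.005], 0.61)]
nest_home [([0.553, -0.389, 0.009], 0.62)]
reject_tray [([0.491, -0.134, -0.006], 0.57)]
```

View pics/w1.png

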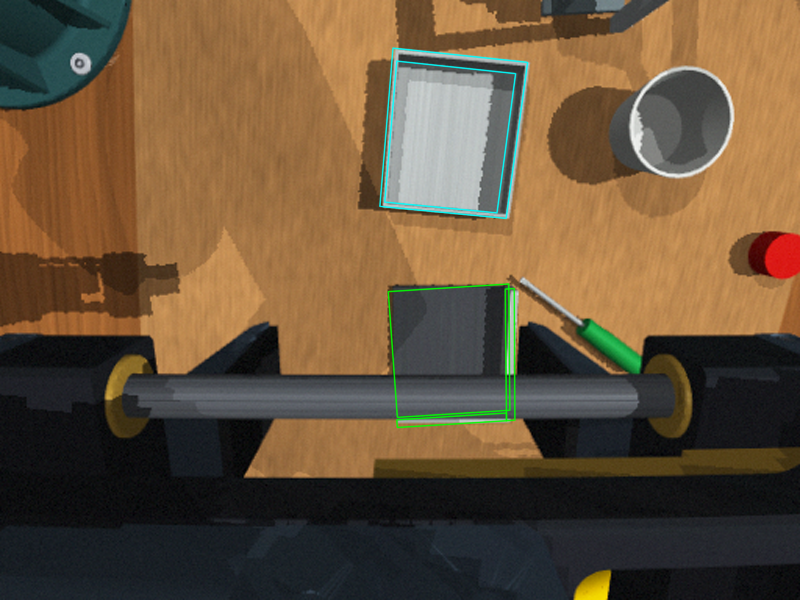

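Now to the pre-grasp above the round-tag housing. The tray yaw is about 0° and the nest about 9°.

```bash
cat >> h.py <<'E'
RACK=T([.573,.183,0],9)
def hz(k,d,dx=0,dy=0): return ap(RACK@T([0,k/1000,.07],0,-35),[[dx,dy,d]])[0]
E
python3 - <<'E'
from h import *
print(hz(-116,.2),row(hz(-116,.18),Rt(9,35)))
E
```

```text
[0.47784345 0.05048273 0.23383041] [-0.069, -0.611, 0.022, 162.0, 307.4, 76.9]
```

step_arm([
  [-0.069,-0.611,0.022,162,307,77,100],
  [-0.069,-0.611,0.022,162,307,77,100],
  [-0.069,-0.611,0.022,162,307,77,100],
  [-0.069,-0.611,0.022,162,307,77,100],
  [-0.069,-0.611,0.022,162,307,77,100],
  [-0.069,-0.611,0.022,162,307,77,100],
  [-0.069,-0.611,0.022,162,307,77,100],
  [-0.069,-0.611,0.022,162,307,77,100],
  [-0.069,-0.611,0.022,162,307,77,100],
  [-0.069,-0.611,0.022,162,307,77,100],
])

```text
time: 3.55
eef_pos: [0.4873, 0.0476, 0.2305]
tcp_rot: [0.7, 55.9, 9.8]
wrist_force: [-0.3, 0.9, 0.0]
gripper_width: 0.0908
```

```bash
python3 - <<'E'
from h import *
p,C,s=cur(); print(p.round(3),s["tcp_rot"].round(1),s["joint_positions"].round(1),s["wrist_force"].round(1))
w=read_camera("wrist")
for t in ["housing_disc","housing_plate","housing_bare","inspection_rack"]:
    print(t,[(np.round(d["position"],3).tolist(),round(d["p"],2)) for d in spot_point(w,t)[:2]])
P=[(RACK@T([0,k/1000,.07],0,-35),HOUS,(0,0,255)) for k in(-116,0,116)]
m=crop(w,(256,192),800,600,1.5625,P)
cv2.imwrite("pics/w2.png",m)
print("next",row(hz(-116,.027),Rt(9,35)))
E
```

```text
[0.487 0.048 0.23 ] [ 0.7 55.9  9.8] [ -0.   -9.8 139.4  18.5  17.5 -25.2] [-0.3  0.9  0. ]
housing_disc [([0.591, 0.063, 0.071], 0.69)]
housing_plate [([0.739, 0.26, 0.042], 0.97)]
housing_bare [([0.571, 0.176, 0.067], 0.93)]
inspection_rack [([0.573, 0.186, 0.001], 0.63)]
next [-0.001, -0.015, -0.008, 165.6, 2.9, -3.2]
```

View pics/w2.png

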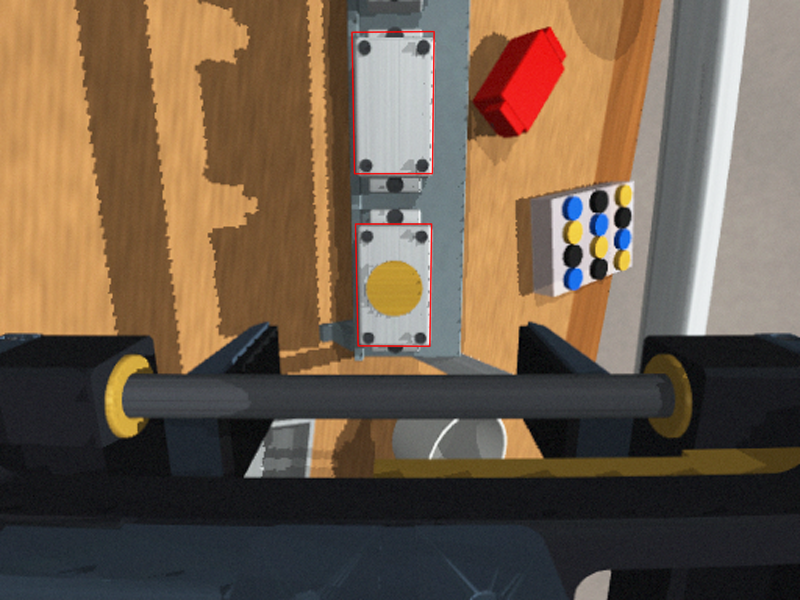

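The model outline matches to about 1 mm, but joint 5 sits at its 17.5° limit. I'll fit the arm's kinematics from the three poses seen so far, so reachable grasp postures can be checked.

```bash
cat > kin.py <<'E'
import numpy as np
from scipy.spatial.transform import Rotation as Rn
from scipy.optimize import least_squares
LO=np.array([-158.91,-42.39,.06,-60.88,17.5,-176.32]); HI=np.array([158.91,125.64,152.35,240.88,164.5,176.32])
def fk(q,P,s4=1):
    a1,d1,L2,L3,e,Lt=P; E=lambda a,x:Rn.from_euler(a,x,degrees=True)
    R1=E('z',q[0]); R2=R1*E('y',q[1]); R3=R2*E('y',q[2])
    w=R1.apply([a1,0,d1])+R2.apply([0,0,L2])+R3.apply([e,0,L3])
    R=R3*E('z',s4*q[3])*E('y',q[4])*E('z',q[5])
    return w+R.apply([0,0,Lt]), R*Rn.from_matrix([[0,0,-1],[0,1,0],[1,0,0]]).inv() if False else R
# tool x = flange z ; tool z = -flange x at tool-down (yaw=j1-j6)
F2T=Rn.from_matrix(np.array([[0,0,-1],[0,1,0],[1,0,0]]))
D=[([-70.6057,21.7393,99.3947,-.0015,58.9314,-1.9095],[.25416,-.6518,.22429],[179.2256,89.9347,110.5301])]
def tool(q,P): p,R=fk(q,P); return p,R*F2T
E
python3 - <<'E'
from kin import *
from h import *
p,C,s=cur()
print(s["joint_positions"],p,C.as_matrix().round(3).tolist())
D=D+[(s["joint_positions"],p,s["tcp_rot"])]
D.append(([-32.9,-5.4,113.5,0,71.8,-38.2],[.441,-.257,.382],[-27.4,89.8,-22.1]))
def f(P):
    r=[]
    for q,x,e in D: r+=list(tool(q,P)[0]-x)
    return np.r_[np.array(r)*1000,(P-[0,.3,.5,.5,0,.25])*[.5]*6]
o=least_squares(f,[0,.3,.5,.5,0,.25]); print(o.x,f(o.x).round(1))
for q,x,e in D: print("rot err",np.degrees((tool(q,o.x)[1].inv()*Rn.from_euler('xyz',e,degrees=True)).as_rotvec()).round(2))
np.save("P.npy",o.x)
E
```

```text
[-2.70540620e-02 -9.88062917e+00  1.39431814e+02  1.84969239e+01
  1.75501602e+01 -2.51569584e+01] [0.4873475  0.04772866 0.23093532] [[0.553, -0.16, 0.818], [0.095, 0.987, 0.129], [-0.828, 0.007, 0.561]]
[-0.04779125  0.45573812  0.60116072  0.68527415  0.12148822  0.34036369] [-22.3  -6.8  -8.8   1.  -15.4   5.3 -12.9 -19.9   3.5  -0.1   0.5   0.3
   0.6   0.4   0.3]
rot err [ 0. -0. -0.]
rot err [-0. -0.  0.]
rot err [ 0.   -0.1  -0.03]
```

```bash
sed -i 's/a1,d1,L2,L3,e,Lt=P/a1,d1,L2,L3,e,Lt,b=P/; s/\[a1,0,d1\]/[a1,b,d1]/' kin.py
cat >> kin.py <<'E'
def ik(pos,R,P,q0):
    def f(q):
        p,Q=tool(q,P); return np.r_[(p-pos)*1000,(Q.inv()*R).as_rotvec()*200]
    o=least_squares(f,np.clip(q0,LO+.5,HI-.5),bounds=(LO,HI)); return o.x,f(o.x)
E
python3 - <<'E'
from kin import *
from h import *
p,C,s=cur()
D=D+[(s["joint_positions"],p,s["tcp_rot"])]
D.append(([-32.9,-5.4,113.5,0,71.8,-38.2],[.441,-.257,.382],[-27.4,89.8,-22.1]))
P0=np.array([0,.3,.5,.5,0,.25,.02])
def f(P):
    r=[]
    for q,x,e in D: r+=list(tool(q,P)[0]-x)
    return np.r_[np.array(r)*1000,(P-P0)*2]
o=least_squares(f,P0); P=o.x; print(P.round(3),f(P)[:9].round(1)); np.save("P.npy",P)
q0=s["joint_positions"]
for k in(-116,116):
  for d in(.027,.18):
    for lean in(-40,-30,-20,-10,0,10,20,30,40):
      R=Rt(9,35)*Rn.from_euler('z',lean,degrees=True)
      best=min((ik(hz(k,d),R,P,np.array(g)) for g in([0,0,130,20,20,-25],[0,10,130,60,25,-60],[0,10,130,-40,25,40],[0,10,130,110,30,-110],[20,10,130,10,40,-10])),key=lambda t:np.abs(t[1]).sum())
      print(k,d,lean,best[0].round(1),np.abs(best[1]).max().round(1))
E
```

```text
[-0.001  0.318  0.551  0.605  0.041  0.258  0.023] [ 0.2  0.   0.1 -0.   0.1 -0.1 -0.2 -0.3 -0. ]
-116 0.027 -40 [ 21.1  24.4 120.8 -60.9  46.4  77.3] 50.0
-116 0.027 -30 [ 16.8  20.3 124.4 -60.9  33.4  71. ] 42.6
-116 0.027 -20 [ 11.9  17.5 127.6 -60.9  20.1  65. ] 31.6
-116 0.027 -10 [ 11.3  17.1 128.2 -60.9  17.5  63.6] 28.6
-116 0.027 0 [   0.6   19.1  135.2  153.4   17.5 -160.6] 24.5
-116 0.027 10 [  -3.5   18.   131.8   97.3   17.5 -108.3] 1.4
-116 0.027 20 [  -8.4   20.1  130.    87.    29.2 -102.9] 0.0
-116 0.027 30 [ -12.6   23.5  127.5   81.1   41.  -101.6] 0.0
-116 0.027 40 [ -15.9   27.6  124.3   76.6   52.1 -101.4] 0.0
-116 0.18 -40 [ 24.5   3.2 132.4 -60.9  51.1  73.4] 25.4
-116 0.18 -30 [ 20.1  -1.7 135.8 -60.9  39.   68.2] 14.6
-116 0.18 -20 [ 15.2  -5.  138.9 -60.9  26.7  63.8] 2.0
-116 0.18 -10 [  9.1  -7.4 139.5 -38.6  17.5  37.5] 3.2
-116 0.18 0 [  0.2  -8.2 139.1  19.7  17.5 -26.2] 6.9
-116 0.18 10 [ -6.2  -6.7 139.3  51.1  23.9 -61.6] 0.0
-116 0.18 20 [-12.4  -3.5 137.8  60.9  36.1 -75.9] 0.0
-116 0.18 30 [-17.3   1.1 135.7  64.2  47.9 -83.4] 0.0
-116 0.18 40 [-
[... 357 characters left out ...]
  181.6   17.5 -167.1] 25.9
116 0.027 20 [  20.3   20.7  130.2  122.8   17.5 -114.2] 5.3
116 0.027 30 [  15.9   22.4  129.5  109.4   27.6 -105.4] 0.0
116 0.027 40 [  11.2   25.7  128.2  102.6   39.9 -103.9] 0.0
116 0.18 -40 [ 51.1  15.6 121.3 -56.8  67.2  90.2] 0.0
116 0.18 -30 [ 49.   10.5 125.  -57.   56.9  87.8] 0.0
116 0.18 -20 [ 46.    5.7 128.4 -56.5  45.8  84.4] 0.0
116 0.18 -10 [ 41.9   1.5 131.6 -54.   34.   78.7] 0.0
116 0.18 0 [ 36.7  -1.6 134.3 -46.   21.8  67.2] 0.0
116 0.18 10 [ 31.5  -3.4 134.3 -14.   17.5  31.9] 12.4
116 0.18 20 [ 22.1  -3.1 136.9  56.8  17.5 -45. ] 7.1
116 0.18 30 [ 17.5  -1.3 138.1  80.   25.3 -71.3] 0.0
116 0.18 40 [ 11.7   2.4 137.6  85.9  38.5 -82. ] 0.0
```

The fit is good to 0.3 mm. A square approach needs joint 5 below 17.5°. Leaning the tool about the jaw axis by +20° (disc) or +32° (plate) makes it reachable and keeps the pads flat on the sides. Next I check the grasp and placing poses.

```bash
cat >> kin.py <<'E'
GS=([0,0,130,20,20,-25],[0,10,130,60,25,-60],[-30,0,110,60,60,-60],[-30,20,110,0,60,-40],[-20,10,110,30,60,-60],[-30,20,110,-30,60,0],[-30,20,110,90,40,-120])
def bik(pos,R,P,g=GS): return min((ik(pos,R,P,np.array(x,float)) for x in g),key=lambda t:np.abs(t[1]).sum())
E
cat >> h.py <<'E'
def lean(R,a): return R*Rn.from_euler('z',a,degrees=True)
def ginh(z,a): # TCP point in housing frame (m): grasp point at height z over underside, lean a
    t=np.radians(a); return np.array([0,.008*np.sin(t),z-.008*np.cos(t)])
def tcp(M,z,a,back=0): # housing pose M (origin), back = retreat along the housing's z
    return ap(M,[ginh(z,a)+[0,0,back]])[0]
NESTT=T([.5155,-.3735,0],8.5); TRAYT=T([.487,-.132,0],-1)
def HR(k): return RACK@T([0,k/1000,.07],0,-35)
E
python3 - <<'E'
from kin import *
from h import *
P=np.load("P.npy")
for k,a,n in((-116,20,'disc'),(116,32,'plate')):
  z=.037 if a==20 else .0385
  for b in(0,.05,.10,.15): q,r=bik(tcp(HR(k),z,a,b),lean(Rt(9,35),a),P); print(n,b,tcp(HR(k),z,a,b).round(3),q.round(1),abs(r).max().round(1))
  M,yaw=(NESTT@T([.015,-.01,.008],0),8.5) if a==20 else (TRAYT@T([0,0,.004],0),-1)
  for b in(0,.1,.2): q,r=bik(tcp(M,z,a,b),lean(Rt(yaw),a),P); print(n,'place',b,tcp(M,z,a,b).round(3),q.round(1),abs(r).max().round(1))
print("row",row(tcp(HR(-116),.037,20,.12),lean(Rt(9,35),20)))
E
```

```text
disc 0 [0.574 0.068 0.094] [  -8.1   19.7  130.3   87.    29.1 -102.5] 0.0
disc 0.05 [0.546 0.064 0.135] [ -9.2  12.4 133.3  78.7  30.2 -94.1] 0.0
disc 0.1 [0.517 0.06  0.176] [-10.5   4.6 135.9  69.7  32.4 -84.8] 0.0
disc 0.15 [0.489 0.055 0.217] [-12.   -3.5 137.9  61.1  35.8 -75.7] 0.0
disc place 0 [ 0.531 -0.378  0.037] [-42.4  37.9  99.6  14.5  59.1 -60.2] 0.0
disc place 0.1 [ 0.531 -0.378  0.137] [-42.4  30.   99.4  13.6  67.  -58. ] 0.0
disc place 0.2 [ 0.531 -0.378  0.237] [-42.4  23.3  97.4  12.9  75.4 -55.9] 0.0
plate 0 [0.536 0.299 0.096] [  15.5   22.3  129.6  107.9   29.7 -104.4] 0.0
plate 0.05 [0.508 0.294 0.137] [ 15.9  15.  132.9 101.4  28.5 -96.5] 0.0
plate 0.1 [0.48  0.29  0.178] [ 16.4   7.3 135.7  92.7  27.6 -86.2] 0.0
plate 0.15 [0.451 0.285 0.219] [ 17.   -0.9 138.   81.8  27.5 -73.5] 0.0
plate place 0 [ 0.487 -0.128  0.036] [-31.   30.2 118.9  34.7  53.7 -56.5] 0.0
plate place 0.1 [ 0.487 -0.128  0.136] [-31.   19.7 119.2  31.2  62.3 -50. ] 0.0
plate place 0.2 [ 0.487 -0.128  0.236] [-31.   10.6 117.4  28.9  71.7 -44.1] 0.0
row [-0.003, -0.015, 0.341, 43.1, 6.6, -5.0]
```

step_arm([
  [-0.003,-0.015,0.341,0,6.6,-5,100],
  [-0.003,-0.015,0.341,20,6.6,-5,100],
  [-0.003,-0.015,0.341,43,6.6,-5,100],
  [-0.003,-0.015,0.341,43,6.6,-5,100],
  [-0.003,-0.015,0.341,43,6.6,-5,100],
  [-0.003,-0.015,0.341,43,6.6,-5,100],
  [-0.003,-0.015,0.341,43,6.6,-5,100],
  [-0.003,-0.015,0.341,43,6.6,-5,100],
])

```text
time: 4.6
eef_pos: [0.5057, 0.0588, 0.1928]
tcp_rot: [26.0, 50.4, 41.4]
wrist_force: [-0.0, -1.1, 0.3]
gripper_width: 0.0913
```

```bash
python3 - <<'E'
from h import *
p,C,s=cur(); print(p.round(4),s["joint_positions"].round(1),s["wrist_force"].round(1))
print("here",row(tcp(HR(-116),.037,20,.12),lean(Rt(9,35),20)))
print("down",row(tcp(HR(-116),.037,20,0),lean(Rt(9,35),20)))
E
```

```text
[0.5057 0.0588 0.1928] [-10.9   1.3 136.8  66.1  33.5 -81. ] [-0.  -1.1  0.3]
here [0.001, -0.001, 0.0, -0.0, -1.2, -0.0]
down [0.001, -0.001, 0.0, 112.7, -42.2, 0.0]
```

step_arm([
  [0,0,0,28,-11,0,100],
  [0,0,0,56,-21,0,100],
  [0,0,0,80,-30,0,100],
  [0,0,0,98,-37,0,100],
  [0,0,0,108,-40.5,0,100],
  [0,0,0,112.7,-42.2,0,100],
  [0,0,0,112.7,-42.2,0,100],
  [0,0,0,112.7,-42.2,0,100],
])

```text
time: 5.4
eef_pos: [0.574, 0.0686, 0.0945]
tcp_rot: [26.0, 50.3, 41.5]
wrist_force: [0.2, 0.2, -1.1]
gripper_width: 0.0915
```

```bash
python3 - <<'E'
from h import *
p,C,s=cur(); print(p.round(4),s["joint_positions"].round(1),s["wrist_force"].round(1),s["wrist_torque"].round(2))
print("off",row(tcp(HR(-116),.037,20,0),lean(Rt(9,35),20)))
P=[(HR(-116),HOUS,(0,0,255))]; im=[]
for c in("scene","side"):
    q=read_camera(c); im.append(crop(q,proj(q,[[.58,.07,.1]])[0],400,400,4,P))
w=read_camera("wrist"); im.append(crop(w,(256,230),0 or 400,400,1.2,P))
cv2.imwrite("pics/g1.png",np.hstack(im)[:, -800:] if 0 else np.hstack(im[1:]))
E
```

```text
[0.574  0.0686 0.0945] [  -8.1   19.7  130.3   86.9   29.1 -102.6] [ 0.2  0.2 -1.1] [-0.24  0.17  0.02]
off [0.002, -0.0, -0.001, 0.2, -0.3, -0.2]
```

View pics/g1.png

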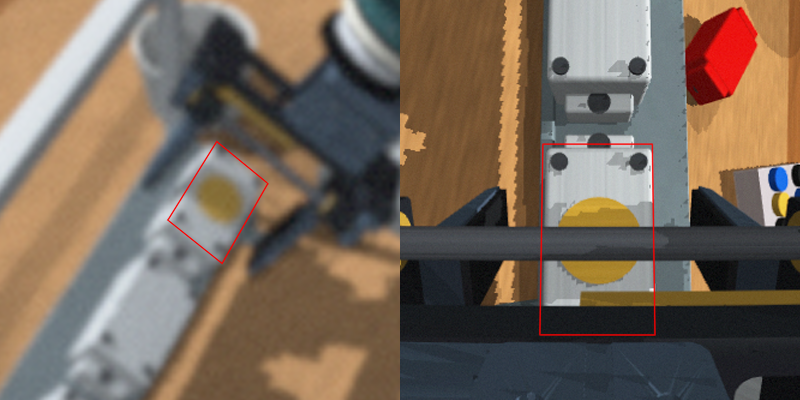

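Both jaws straddle the round-tag housing, centred to within about 1 mm (wrist panel, housing edges 545–650 against model 541–654). Closing.

step_arm([
  [0,0,0,0,0,0,60],
  [0,0,0,0,0,0,40],
  [0,0,0,0,0,0,20],
  [0,0,0,0,0,0,20],
  [0,0,0,0,0,0,20],
  [0,0,0,0,0,0,20],
  [0,0,0,0,0,0,20],
  [0,0,0,0,0,0,20],
], force=30)

```text
time: 6.35
eef_pos: [0.5744, 0.0686, 0.094]
tcp_rot: [26.0, 50.3, 41.5]
wrist_force: [1.9, -0.0, 2.9]
gripper_width: 0.05
```

```bash
python3 - <<'E'
from h import *
p,C,s=cur(); print(p.round(4),s["gripper_width"],s["joint_positions"].round(1),s["wrist_force"].round(1))
print("lift",row(tcp(HR(-116),.037,20,.12),lean(Rt(9,35),20)))
E
```

```text
[0.5744 0.0686 0.094 ] 0.05001438116857123 [  -8.1   19.8  130.2   87.    29.1 -102.6] [ 1.9 -0.   2.9]
lift [0.001, -0.0, -0.001, -113.1, 41.2, -0.2]
```

Width is 50.0 mm, so it is gripped. Lifting square to the deck, gently.

step_arm([
  [0,0,0,-6,2.2,0,20],
  [0,0,0,-18,6.5,0,20],
  [0,0,0,-35,13,0,20],
  [0,0,0,-55,20,0,20],
  [0,0,0,-75,27,0,20],
  [0,0,0,-95,34.5,0,20],
  [0,0,0,-108,39.5,0,20],
  [0,0,0,-113,41.2,0,20],
  [0,0,0,-113,41.2,0,20],
])

```text
time: 7.25
eef_pos: [0.5058, 0.0577, 0.1925]
tcp_rot: [26.0, 50.3, 41.4]
wrist_force: [0.0, -0.8, -2.3]
gripper_width: 0.0499
```

```bash
python3 - <<'E'
from h import *
from kin import *
P=np.load("P.npy")
p,C,s=cur(); print(p.round(4),s["gripper_width"],s["joint_positions"].round(1),s["wrist_force"].round(1))
M=NESTT@T([.012,-.003,.008],0)
R=lean(Rt(8.5),20); tgt=tcp(M,.037,20,.14)
print("tgt",tgt,"row",row(tgt,R))
# straight path check for joints + housing clearance
from scipy.spatial.transform import Slerp
S=Slerp([0,1],Rn.concatenate([C,R])); q=s["joint_positions"]
for u in np.linspace(0,1,11):
    x=p+(tgt-p)*u; q,r=ik(x,S(u),P,q); print(round(u,1),x.round(3),q.round(0),abs(r).max().round(1))
w=read_camera("wrist"); cv2.imwrite("pics/g2.png",cv2.cvtColor(w["image"],cv2.COLOR_RGB2BGR))
E
```

```text
[0.5058 0.0577 0.1925] 0.04988116829627304 [-11.1   1.4 136.8  66.2  33.6 -81.2] [ 0.  -0.8 -2.3]
tgt [ 0.52740719 -0.37198723  0.17748246] row [0.218, 0.571, -0.003, -159.6, -397.0, -46.7]
0.0 [0.506 0.058 0.192] [-11.   1. 137.  66.  34. -81.] 0.0
0.1 [0.508 0.015 0.191] [-16.   3. 134.  58.  38. -77.] 0.0
0.2 [ 0.51  -0.028  0.189] [-21.   4. 132.  51.  42. -73.] 0.0
0.3 [ 0.512 -0.071  0.188] [-25.   7. 129.  45.  46. -70.] 0.0
0.4 [ 0.514 -0.114  0.186] [-29.   9. 125.  39.  49. -68.] 0.0
0.5 [ 0.517 -0.157  0.185] [-32.  12. 121.  34.  53. -66.] 0.0
0.6 [ 0.519 -0.2    0.183] [-34.  14. 117.  29.  56. -64.] 0.0
0.7 [ 0.521 -0.243  0.182] [-37.  17. 113.  25.  60. -62.] 0.0
0.8 [ 0.523 -0.286  0.18 ] [-39.  20. 109.  21.  63. -60.] 0.0
0.9 [ 0.525 -0.329  0.179] [-41.  23. 104.  17.  66. -59.] 0.0
1.0 [ 0.527 -0.372  0.177] [-42.  27. 100.  13.  70. -57.] 0.0
```

Held (weight shows in the wrist force). Carrying it over the nest.

step_arm([
  [0.011,0.029,0,-8,-20,-2.3,20],
  [0.033,0.086,0,-24,-60,-7,20],
  [0.055,0.143,0,-40,-100,-11.7,20],
  [0.079,0.206,-0.001,-57.5,-143,-16.8,20],
  [0.103,0.269,-0.001,-75,-187,-22,20],
  [0.127,0.332,-0.002,-93,-231,-27.2,20],
  [0.151,0.395,-0.002,-110,-274,-32.3,20],
  [0.174,0.457,-0.002,-128,-318,-37.4,20],
  [0.196,0.514,-0.003,-144,-357,-42,20],
  [0.218,0.571,-0.003,-159.6,-397,-46.7,20],
])

```text
time: 8.3
eef_pos: [0.5278, -0.3735, 0.1755]
tcp_rot: [90.6, 69.9, 99.1]
wrist_force: [1.0, 0.2, -1.6]
gripper_width: 0.0496
```

```bash
python3 - <<'E'
from h import *
w=read_camera("wrist"); w=read_camera("wrist"); w=read_camera("wrist")
p,C,s=cur(); print(p.round(4),s["gripper_width"],s["joint_positions"].round(1),s["wrist_force"].round(1))
M=NESTT@T([.012,-.003,.148],0)
m=crop(w,(256,210),800,540,2,[(NESTT,NEST,(0,255,0)),(M,HOUS,(0,0,255))])
cv2.imwrite("pics/n1.png",m)
for t in ["pass_nest","nest_home"]:
    print(t,[(np.round(d["position"],3).tolist(),round(d["p"],2)) for d in spot_point(w,t)[:2]])
E
```

```text
[ 0.5282 -0.3734  0.1751] 0.049638300252051674 [-42.3  26.9  99.5  13.3  69.9 -57.1] [-0.5  0.9 -2.4]
pass_nest []
nest_home []
```

View pics/n1.png

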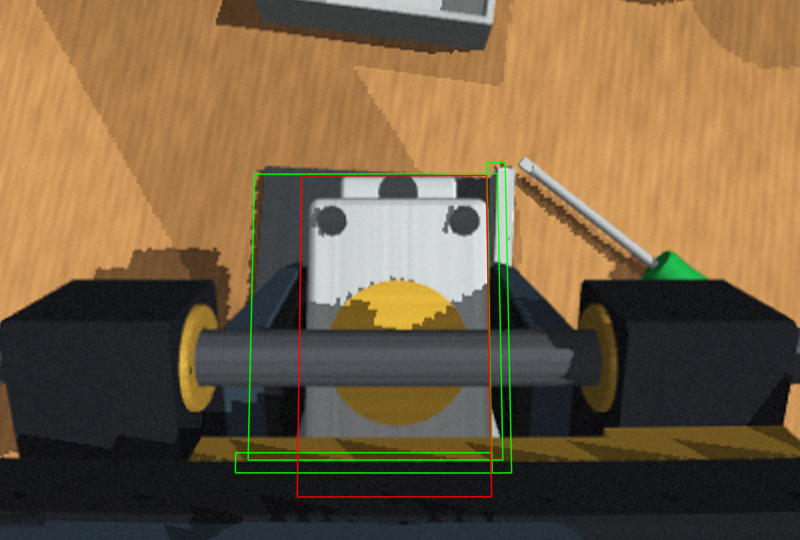

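The housing is over the plate. It looks about 4–5 mm off in −y, or pitched slightly in the grip, which setting down should level. The gaps to both fences are ample. Descending.

step_arm([
  [0,0,0,12,-4.4,0,20],
  [0,0,0,35,-12.8,0,20],
  [0,0,0,60,-21.8,0,20],
  [0,0,0,85,-31,0,20],
  [0,0,0,105,-38.2,0,20],
  [0,0,0,116,-42.2,0,20],
  [0,0,0,120.3,-43.8,0,20],
  [0,0,0,120.3,-43.8,0,20],
  [0,0,0,120.3,-43.8,0,20],
])

```text
time: 9.45
eef_pos: [0.5282, -0.3722, 0.05]
tcp_rot: [89.9, 70.1, 98.5]
wrist_force: [0.4, 0.0, -2.5]
gripper_width: 0.0496
```

```bash
python3 - <<'E'
from h import *
p,C,s=cur(); print(p.round(4),s["tcp_rot"],s["gripper_width"],s["wrist_force"].round(1),s["wrist_torque"].round(2))
im=[]
for c in("scene","side"):
    q=read_camera(c); im.append(crop(q,proj(q,[[.53,-.37,.03]])[0],400,400,4,[(NESTT,NEST,(0,255,0)),(NESTT@T([.012,-.003,.02],0),[box(-25,25,-42,42,40),box(-25,25,-42,42,0)],(0,0,255))]))
    for t in ["housing_disc","pass_nest","nest_home"]:
        print(t,[(np.round(d["position"],3).tolist(),round(d["p"],2)) for d in spot_point(q,t)[:2]])
cv2.imwrite("pics/n2.png",np.hstack(im))
E
```

```text
[ 0.5282 -0.3722  0.05  ] [89.944028   70.05391141 98.47530214] 0.04962670533699873 [ 0.4  0.  -2.5] [-0.3  -0.23  0.01]
housing_disc [([0.525, -0.373, 0.019], 0.67)]
pass_nest [([0.519, -0.372, -0.002], 0.9)]
nest_home [([0.55, -0.391, 0.011], 0.79)]
housing_disc [([0.528, -0.377, 0.018], 0.59)]
pass_nest [([0.519, -0.375, 0.002], 0.92), ([0.534, -0.377, 0.02], 0.75)]
nest_home [([0.552, -0.382, 0.008], 0.58)]
```

View pics/n2.png

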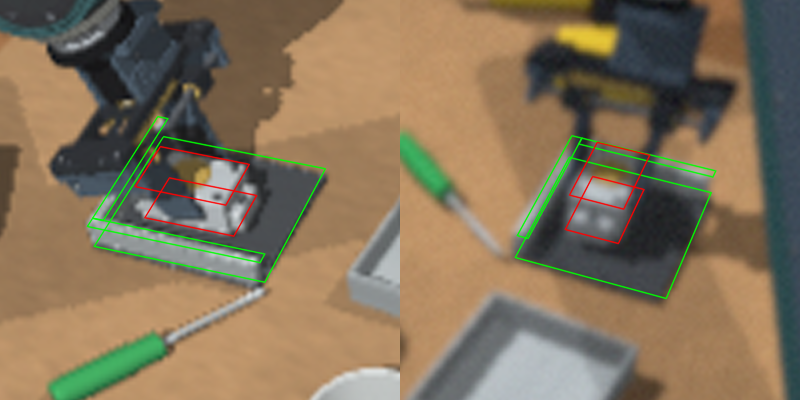

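step_arm([
  [0,0,0,1.9,-0.7,0,20],
  [0,0,0,3.8,-1.4,0,20],
  [0,0,0,5.6,-2.1,0,20],
  [0,0,0,7.5,-2.7,0,20],
  [0,0,0,7.5,-2.7,0,20],
], force=12)

```text
time: 10.35
eef_pos: [0.5275, -0.3716, 0.0407]
tcp_rot: [90.2, 70.0, 98.7]
wrist_force: [-0.2, -0.4, -3.2]
gripper_width: 0.0501
```

step_arm([
  [0,0,0,0.9,-0.3,0,20],
  [0,0,0,1.9,-0.7,0,20],
  [0,0,0,1.9,-0.7,0,20],
])

```text
time: 10.65
eef_pos: [0.5276, -0.3718, 0.039]
tcp_rot: [90.1, 70.0, 98.6]
wrist_force: [-0.2, -0.7, -2.8]
gripper_width: 0.0499
```

step_arm([
  [0,0,0,0.9,-0.3,0,20],
  [0,0,0,1.9,-0.7,0,20],
  [0,0,0,1.9,-0.7,0,20],
])

```text
time: 10.95
eef_pos: [0.5277, -0.3719, 0.0379]
tcp_rot: [90.1, 70.0, 98.6]
wrist_force: [-2.6, 1.8, 7.4]
gripper_width: 0.0499
```

Contact at TCP z ≈ 0.038. Pressing slightly to level it, then sliding it, lightly gripped, toward the short fence.

step_arm([
  [0,0,0,0.9,-0.3,0,20],
  [0,0,0,0.9,-0.3,0,20],
  [0,0,0,0.2,-2.2,0,20],
  [0,0,0,-0.5,-4.1,0,20],
  [0,0,0,-1.2,-6,0,20],
  [0,0,0,-1.8,-7.9,0,20],
  [0,0,0,-2.5,-9.7,0,20],
  [0,0,0,-2.5,-9.7,0,20],
])

```text
time: 11.75
eef_pos: [0.5295, -0.3812, 0.0373]
tcp_rot: [90.0, 69.9, 98.6]
wrist_force: [-0.9, 6.4, 11.8]
gripper_width: 0.0496
```

step_arm([
  [0,0,0,-0.5,-1.4,0,20],
  [0,0,0,-0.5,-1.4,0,20],
])

```text
time: 11.95
eef_pos: [0.5297, -0.3825, 0.0372]
tcp_rot: [90.0, 69.9, 98.6]
wrist_force: [-0.7, 7.0, 12.3]
gripper_width: 0.0502
```

step_arm([
  [0,0,0,-0.5,-1.4,0,20],
  [0,0,0,-0.5,-1.4,0,20],
])

```text
time: 12.15
eef_pos: [0.5299, -0.3839, 0.0372]
tcp_rot: [90.1, 69.9, 98.6]
wrist_force: [-1.4, 7.5, 13.3]
gripper_width: 0.05
```

step_arm([
  [0,0,0,-0.7,-1.9,0,20],
  [0,0,0,-0.7,-1.9,0,20],
])

```text
time: 12.35
eef_pos: [0.5301, -0.3854, 0.037]
tcp_rot: [90.1, 69.8, 98.6]
wrist_force: [-0.4, 10.7, 11.0]
gripper_width: 0.0502
```

step_arm([
  [0,0,0,-0.7,-1.9,0,20],
  [0,0,0,-0.7,-1.9,0,20],
])

```text
time: 12.55
eef_pos: [0.5303, -0.3868, 0.0365]
tcp_rot: [90.1, 69.8, 98.6]
wrist_force: [2.2, 14.5, 6.2]
gripper_width: 0.0498
```

```bash
python3 - <<'E'
from h import *
p,C,s=cur(); print(p.round(4),s["tcp_rot"].round(1),s["gripper_width"],s["wrist_force"].round(1),s["wrist_torque"].round(2))
# implied housing origin in nest frame, if not slipped
o=p-C.apply([0,0,0]); g=np.linalg.inv(NESTT)@np.r_[p,1]; print("tcp in nest",g.round(4),"housing y if unslipped",(g[1]-ginh(.037,20)[1]).round(4))
w=read_camera("wrist")
m=crop(w,(256,210),800,540,2,[(NESTT,NEST,(0,255,0)),(NESTT@T([g[0],g[1]-ginh(.037,20)[1],.008],0),HOUS,(0,0,255))])
cv2.imwrite("pics/n3.png",m)
E
```

```text
[ 0.5303 -0.3868  0.0365] [90.1 69.8 98.6] 0.049827629776782394 [ 2.2 14.5  6.2] [ 2.41 -0.49 -0.19]
tcp in nest [ 0.0126 -0.0153  0.0365  1.    ] housing y if unslipped -0.018
```

View pics/n3.png

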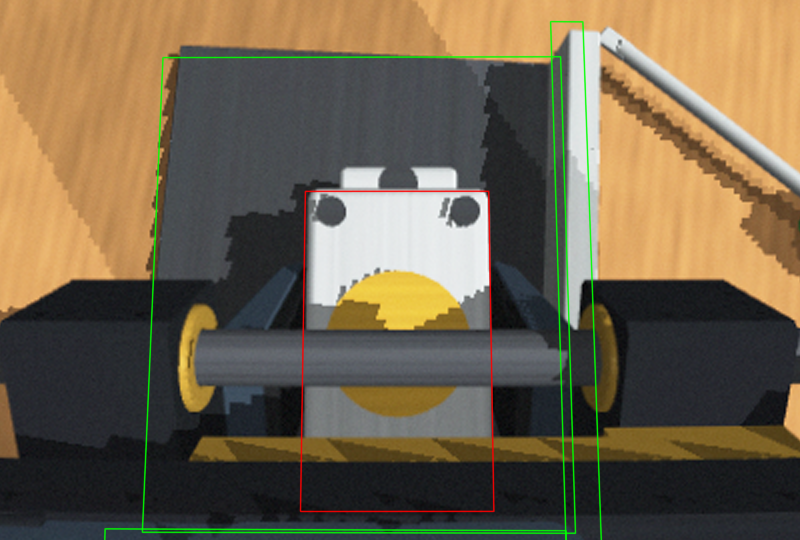

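```bash
python3 - <<'E'
from h import *
from scipy.optimize import least_squares
w=read_camera("wrist")
X=np.array([[-70,80,8],[60,80,34],[70,80,34],[60,80,8]])/1000; U=(np.array([[182,46],[568,31],[600,31],[551,65]])+[112,150]+.5)/2-.5
f=lambda v:(proj(w,ap(T([v[0],v[1],0],v[2]),X))-U).ravel()
o=least_squares(f,[.516,-.374,8],x_scale=[.01,.01,1]); print("nest",o.x.round(4),o.fun.round(1))
Xh=np.array([[-25,42,40],[25,42,40]])/1000;
m=crop(w,(256,210),800,540,2,[(T([o.x[0],o.x[1],0],o.x[2]),NEST,(0,255,0))]); cv2.imwrite("pics/n4.png",m)
# edge check in scene/side by gradient fit: score of bright/dark contrast along outlines
pics=[read_camera("scene"),read_camera("side")]
G=[]
for q in pics:
    g=cv2.cvtColor(q["image"],cv2.COLOR_RGB2GRAY).astype(np.float32); G.append((q,cv2.GaussianBlur(np.hypot(cv2.Sobel(g,5,1,0),cv2.Sobel(g,5,0,1)),(0,0),.7)))
def seg(a,b): return np.linspace(a,b,60)/1000
S=np.vstack([seg(np.array([-70,80,8]),np.array([60,80,8])),seg(np.array([-70,-80,8]),np.array([-70,80,8])),seg(np.array([70,80,34]),np.array([70,-80,34])),seg(np.array([70,-80,34]),np.array([-70,-80,34])),seg(np.array([60,80,34]),np.array([60,-70,34]))])
def sc(v):
    t=0
    for q,g in G:
        uv=proj(q,ap(T([v[0],v[1],0],v[2]),S)).astype(np.float32); t+=cv2.remap(g,uv[:,0],uv[:,1],1).mean()
    return t
best=max(((sc((x,y,a)),x,y,a) for x in np.arange(.508,.527,.001) for y in np.arange(-.383,-.364,.001) for a in np.arange(2,13,.5)),key=lambda t:t[0]); print("edges",best)
E
```

```text
nest [ 0.5171 -0.3729  5.3783] [-0.9 -0.   0.8 -0.3  0.9  0.6 -1.1 -0.4]
edges (np.float32(289.3611), np.float64(0.51), np.float64(-0.369), np.float64(5.0))
```

The nest yaw is about 5.4° rather than 8.5° (wrist corners 5.4°, edge fit 5.0°). The short fence was reached (Fy rising to 14.5 N). Backing off, turning the gripped housing by −3°, and returning to the fence.

step_arm([
  [0,0,0,0.5,1.9,0,20],
  [0.025,-0.009,0,0.5,1.9,0,20],
  [0.051,-0.018,0,0.5,1.9,0,20],
  [0.051,-0.018,0,0.5,1.9,0,20],
  [0.051,-0.018,0,0.2,0.9,0,20],
  [0.051,-0.018,0,-0.2,-0.2,0,20],
  [0.051,-0.018,0,-0.4,-0.8,0,20],
  [0.051,-0.018,0,-0.4,-0.8,0,20],
])

```text
time: 13.55
eef_pos: [0.53, -0.388, 0.0363]
tcp_rot: [90.3, 69.8, 95.7]
wrist_force: [-0.5, 12.6, 7.9]
gripper_width: 0.0502
```

```bash
sed -i 's/^NESTT=T(\[.5155,-.3735,0\],8.5)/NESTT=T([.517,-.373,0],5.4)/' h.py; python3 - <<'E'
from h import *
p,C,s=cur(); print(p.round(4),s["tcp_rot"].round(1),s["gripper_width"],s["wrist_force"].round(1),s["wrist_torque"].round(2))
g=np.linalg.inv(NESTT)@np.r_[p,1]; print("tcp in nest",g.round(4),"housing y",(g[1]-ginh(.037,20)[1]).round(4))
M=np.linalg.inv(NESTT[:3,:3])@C.as_matrix(); print("jaw axis in nest",M[:,2].round(3))
print("up 40 in tool",C.inv().apply([0,0,40]).round(1),"nest -x 1mm",C.inv().apply(NESTT[:3,:3]@[-1,0,0]).round(3),"nest y",C.inv().apply(NESTT[:3,:3]@[0,1,0]).round(3))
E
```

```text
[ 0.53   -0.388   0.0363] [90.3 69.8 95.7] 0.05015657681610043 [-0.5 12.6  7.9] [ 2.35 -0.13 -0.13]
tcp in nest [ 0.0115 -0.0161  0.0363  1.    ] housing y -0.0189
jaw axis in nest [ 1.     0.001 -0.002]
up 40 in tool [-37.5  13.8  -0.1] nest -x 1mm [ 0.002 -0.    -1.   ] nest y [0.345 0.938 0.001]
```

step_arm([
  [0,0,0,0,0,0,65],
  [0,0,0,0,0,0,65],
  [0,0,0,0,0,0,65],
  [0,0,0,0,0,0,65],
  [0,0,0,-4.7,1.7,0,65],
  [0,0,0,-18.8,6.9,0,65],
  [0,0,0,-37.5,13.8,0,65],
  [0,0,0,-56.3,20.7,0,65],
  [0,0,0,-61,22.4,0,50],
  [0,0,0,-61,22.4,0,30],
])

```text
time: 14.55
eef_pos: [0.5309, -0.3899, 0.103]
tcp_rot: [89.9, 70.1, 95.3]
wrist_force: [0.5, 0.1, -1.0]
gripper_width: 0.0461
```

step_arm([
  [0,0,0,0,0,-25,0],
  [0,0,0,0,0,-50,0],
  [0,0,0,0,0,-52,0],
  [0,0,0,14,-5.2,-52,0],
  [0,0,0,33,-12.1,-52,0],
  [0,0,0,52,-19.1,-52,0],
  [0,0,0,66,-24.3,-52,0],
  [0,0,0,68,-25,-52,0],
  [0,0,0,68,-25,-52,0],
])

```text
time: 15.45
eef_pos: [0.4785, -0.3941, 0.0279]
tcp_rot: [90.3, 69.9, 95.7]
wrist_force: [-0.6, -0.4, 0.0]
gripper_width: 0.0007
```

```bash
python3 - <<'E'
from h import *
p,C,s=cur(); print(p.round(4),s["tcp_rot"].round(1),s["gripper_width"],s["wrist_force"].round(1),s["wrist_torque"].round(2))
g=np.linalg.inv(NESTT)@np.r_[p,1]; print("tcp in nest",g.round(4))
w=read_camera("wrist")
m=crop(w,(256,210),800,540,2,[(NESTT,NEST,(0,255,0)),(NESTT@T([.0115,-.0185,.008],0),HOUS,(0,0,255))])
cv2.imwrite("pics/n5.png",m)
E
```

```text
[ 0.4785 -0.3941  0.0279] [90.3 69.9 95.7] 0.0006630304798116054 [-0.6 -0.4  0. ] [-0.22 -0.15 -0.  ]
tcp in nest [-0.0403 -0.0174  0.0279  1.    ]
```

View pics/n5.png

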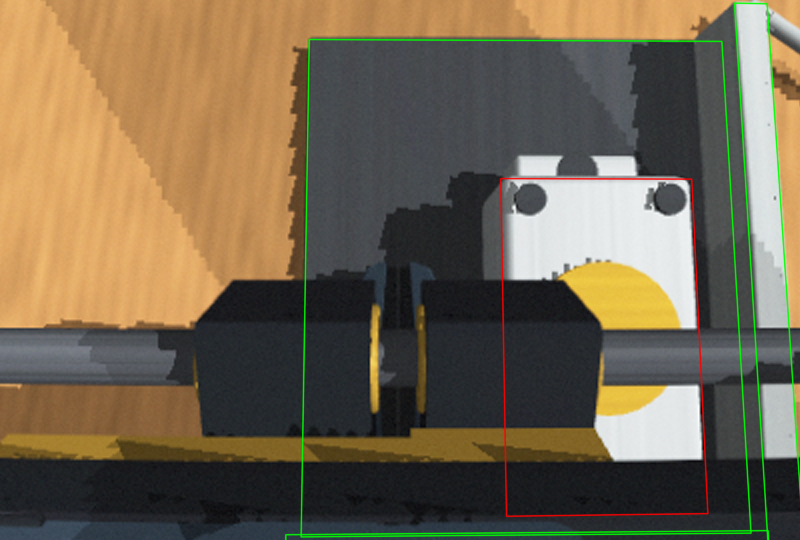

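The nest outline fits now. The housing stands flat and released at about (11.5, −18.5) mm in the nest frame, with the closed fingers beside it. Pushing toward the long fence.

step_arm([
  [0,0,0,0,0,6,0],
  [0,0,0,0,0,11,0],
  [0,0,0,0,0,14,0],
  [0,0,0,0,0,17,0],
  [0,0,0,0,0,20,0],
  [0,0,0,0,0,23,0],
  [0,0,0,0,0,26,0],
  [0,0,0,0,0,29,0],
  [0,0,0,0,0,32,0],
  [0,0,0,0,0,34,0],
])

```text
time: 16.5
eef_pos: [0.5126, -0.3912, 0.0288]
tcp_rot: [90.2, 70.0, 95.6]
wrist_force: [-3.2, -0.5, 2.9]
gripper_width: 0.0006
```

step_arm([
  [0,0,0,0,0,1,0],
  [0,0,0,0,0,1.5,0],
])

```text
time: 16.7
eef_pos: [0.514, -0.3911, 0.0288]
tcp_rot: [90.2, 70.0, 95.6]
wrist_force: [-2.3, -0.3, 2.9]
gripper_width: 0.0009
```

step_arm([
  [0,0,0,0,0,0.7,0],
  [0,0,0,0,0,1,0],
])

```text
time: 16.9
eef_pos: [0.5149, -0.391, 0.0288]
tcp_rot: [90.2, 70.0, 95.6]
wrist_force: [-2.6, -0.9, 2.5]
gripper_width: 0.0005
```

step_arm([
  [0,0,0,0,0,1,0],
  [0,0,0,0,0,1,0],
])

```text
time: 17.1
eef_pos: [0.5156, -0.3908, 0.0287]
tcp_rot: [90.3, 70.0, 95.7]
wrist_force: [-3.7, 0.5, 3.3]
gripper_width: 0.0003
```

step_arm([
  [0,0,0,0,0,1,0],
  [0,0,0,0,0,1,0],
])

```text
time: 17.3
eef_pos: [0.5159, -0.3904, 0.0287]
tcp_rot: [90.5, 69.9, 95.9]
wrist_force: [-9.5, 1.6, 7.9]
gripper_width: 0.0005
```

step_arm([
  [0,0,0,0,0,1,0],
  [0,0,0,0,0,1,0],
])

```text
time: 17.5
eef_pos: [0.5161, -0.3901, 0.0287]
tcp_rot: [90.7, 69.8, 96.1]
wrist_force: [-15.8, 1.9, 11.3]
gripper_width: 0.0007
```

Long fence contact: Fx jumped to −16 N over 2 mm. Retreating and going upright above the +y end for a look and a light nudge toward the short fence.

```bash
python3 - <<'E'
from h import *
from kin import *
P=np.load("P.npy"); p,C,s=cur()
R=Rt(5.4); tg=ap(NESTT,[[.035,.062,.10]])[0]; q,r=bik(tg,R,P); print(q.round(1),abs(r).max())
print("retreat",C.inv().apply(NESTT[:3,:3]@[-14,0,0]).round(1),"+up75",C.inv().apply(NESTT[:3,:3]@[-14,0,75]).round(1))
print("to",row(tg,R))
E
```

```text
[-31.6  25.  110.5   0.   44.5 -37. ] 1.3877787807814457e-13
retreat [  0.1  -0.  -14. ] +up75 [-70.3  25.8 -14.3]
to [0.001, -0.004, -0.352, -39.9, 98.6, 37.3]
```

step_arm([
  [0,0,0,0,0,-4,0],
  [0,0,0,0,0,-10,0],
  [0,0,0,0,0,-14,0],
  [0,0,0,-23,8.5,-14,0],
  [0,0,0,-47,17,-14,0],
  [0,0,0,-70,25.8,-14,0],
  [0.001,-0.004,-0.14,-58,55,10,0],
  [0.001,-0.004,-0.28,-46,85,30,0],
  [0.001,-0.004,-0.352,-39.9,98.6,37.3,0],
  [0.001,-0.004,-0.352,-39.9,98.6,37.3,0],
])

```text
time: 18.5
eef_pos: [0.5479, -0.3054, 0.1001]
tcp_rot: [-59.7, 89.7, -54.2]
wrist_force: [-0.6, 0.2, 0.3]
gripper_width: 0.0006
```

```bash
python3 - <<'E'
from h import *
p,C,s=cur(); print(p.round(4),s["tcp_rot"].round(1),s["wrist_force"].round(1),s["joint_positions"].round(1))
print(np.linalg.inv(NESTT)@np.r_[p,1])
print("down",row(ap(NESTT,[[.035,.062,.025]])[0],Rt(5.4)))
H=NESTT@T([.035,-.018,.008],0); im=[]
for c in("scene","side"):
    q=read_camera(c); im.append(crop(q,proj(q,[[.54,-.38,.03]])[0],400,400,5,[(H,HOUS,(0,0,255))]))
    print([(np.round((np.linalg.inv(NESTT)@np.r_[d["position"],1])[:3],3).tolist(),round(d["p"],2)) for d in spot_point(q,"housing_disc")[:2]])
cv2.imwrite("pics/n6.png",np.hstack(im))
E
```

```text
[ 0.5479 -0.3054  0.1001] [-59.7  89.7 -54.2] [-0.6  0.2  0.3] [-31.2  24.9 110.6  -0.2  44.2 -36.6]
[0.0371686  0.06441152 0.10009825 1.        ]
down [0.002, 0.003, 0.005, 75.1, -2.0, -2.4]
[([0.032, -0.014, 0.008], 0.8)]
[([0.157, 0.551, 0.254], 0.7), ([0.034, -0.017, 0.006], 0.52)]
```

View pics/n6.png

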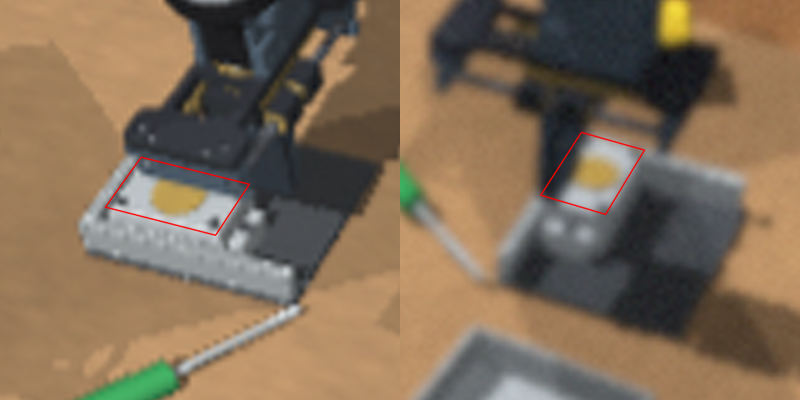

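Round tag up, seated at the corner in both views. One nudge along −y on the end lug, by force.

step_arm([
  [0.002,0.003,0.005,15,-1,-2,0],
  [0.002,0.003,0.005,35,-2,-2.4,0],
  [0.002,0.003,0.005,55,-2,-2.4,0],
  [0.002,0.003,0.005,70,-2,-2.4,0],
  [0.002,0.003,0.005,75,-2,-2.4,0],
  [0.002,0.003,0.005,75,-2,-2.4,0],
  [0.002,0.003,0.005,75,-5,-2.4,0],
  [0.002,0.003,0.005,75,-8,-2.4,0],
  [0.002,0.003,0.005,75,-10.5,-2.4,0],
  [0.002,0.003,0.005,75,-10.5,-2.4,0],
])

```text
time: 19.7
eef_pos: [0.5467, -0.3185, 0.0258]
tcp_rot: [94.0, 89.8, 99.2]
wrist_force: [1.5, 15.7, 8.8]
gripper_width: 0.0003
```

step_arm([
  [0,0,0,0,-1,0,0],
  [0,0,0,0,-1.5,0,0],
  [0,0,0,0,-1.5,0,0],
])

```text
time: 20.0
eef_pos: [0.5467, -0.3186, 0.0257]
tcp_rot: [99.9, 89.7, 105.1]
wrist_force: [2.2, 26.8, 13.7]
gripper_width: 0.0004
```

step_arm([
  [0,0,0,0,-1,0,0],
  [0,0,0,0,-1,0,0],
])

```text
time: 20.2
eef_pos: [0.5466, -0.3187, 0.0258]
tcp_rot: [102.2, 89.6, 107.3]
wrist_force: [4.2, 35.4, 18.1]
gripper_width: 0.0005
```

step_arm([
  [0,0,0,0,-1,0,0],
  [0,0,0,0,-1,0,0],
])

```text
time: 20.4
eef_pos: [0.5466, -0.3188, 0.0257]
tcp_rot: [103.8, 89.5, 109.0]
wrist_force: [3.8, 43.2, 22.0]
gripper_width: 0.0005
```

Rigid contact (no motion up to 43 N), so the housing is home against the short fence. Backing off, rising, and planning the way to the oblong-tag housing.

step_arm([
  [0,0,0,0,4,0,0],
  [0,0,0,0,8,0,0],
  [0,0,0,0,14,0,0],
  [0,0,0,0,22,0,0],
  [0,0,0,-20,24,0,20],
  [0,0,0,-60,24,0,60],
  [0,0,0,-105,24,0,100],
  [0,0,0,-150,24,0,100],
  [0,0,0,-190,24,0,100],
  [0,0,0,-200,24,0,100],
])

```text
time: 21.4
eef_pos: [0.5462, -0.3002, 0.2299]
tcp_rot: [-19.7, 89.7, -14.5]
wrist_force: [0.1, -0.1, 0.2]
gripper_width: 0.0458
```

```bash
python3 - <<'E'
from h import *
from kin import *
from scipy.spatial.transform import Slerp
P=np.load("P.npy"); p,C,s=cur(); print(p.round(4),s["wrist_force"].round(1),s["joint_positions"].round(1),s["gripper_width"])
for c in("scene","side"):
    q=read_camera(c)
    print("disc in nest",[(np.round((np.linalg.inv(NESTT)@np.r_[d["position"],1])[:3],3).tolist(),round(d["p"],2)) for d in spot_point(q,"housing_disc")[:2]])
    print("bare",[np.round(d["position"],3).tolist() for d in spot_point(q,"housing_bare")[:2]],"plate",[np.round(d["position"],3).tolist() for d in spot_point(q,"housing_plate")[:4]])
R=lean(Rt(9,35),32); tg=tcp(HR(116),.0385,32,.13); S=Slerp([0,1],Rn.concatenate([C,R])); q=s["joint_positions"]
for u in np.linspace(0,1,11):
    x=p+(tg-p)*u; q,r=ik(x,S(u),P,q); print(round(u,1),x.round(3),q.round(0),abs(r).max().round(1))
print(row(tg,R), np.degrees((C.inv()*R).magnitude()))
E
```

```text
[ 0.5462 -0.3002  0.2299] [ 0.1 -0.1  0.2] [-3.100e+01  1.450e+01  1.085e+02  1.000e-01  5.670e+01 -3.620e+01] 0.04583681619670414
disc in nest [([0.03, -0.015, 0.009], 0.84)]
bare [[0.574, 0.184, 0.07]] plate [[0.528, 0.462, 0.043], [0.74, 0.259, 0.044], [0.554, 0.299, 0.068], [0.62, 0.189, 0.254]]
disc in nest [([0.037, -0.017, 0.007], 0.79)]
bare [[0.574, 0.181, 0.071]] plate [[0.556, 0.304, 0.069], [0.529, 0.459, 0.043], [0.74, 0.259, 0.04]]
0.0 [ 0.546 -0.3    0.23 ] [-31.  14. 109.   0.  57. -36.] 0.0
0.1 [ 0.538 -0.241  0.227] [-28.  11. 113.   6.  55. -38.] 0.0
0.2 [ 0.529 -0.183  0.224] [-26.   8. 117.  11.  53. -40.] 0.0
0.3 [ 0.521 -0.124  0.222] [-22.   5. 121.  17.  50. -42.] 0.0
0.4 [ 0.513 -0.065  0.219] [-18.   3. 125.  24.  48. -44.] 0.0
0.5 [ 0.504 -0.006  0.216] [-14.   1. 128.  30.  45. -47.] 0.0
0.6 [0.496 0.052 0.213] [ -9.  -0. 131.  38.  42. -50.] 0.0
0.7 [0.488 0.111 0.211] [ -3.  -1. 134.  47.  38. -53.] 0.0
0.8 [0.479 0.17  0.208] [  3.  -1. 136.  57.  34. -59.] 0.0
0.9 [0.471 0.229 0.205] [ 10.   0. 137.  70.  30. -67.] 0.0
1.0 [0.463 0.287 0.202] [ 17.   2. 137.  86.  27. -79.] 0.0
[-0.235, -0.579, 0.557, 23.1, 591.2, -27.8] 47.883891782049574
```

step_arm([
  [-0.018,-0.043,0.042,1.7,44,-2,100],
  [-0.036,-0.087,0.084,3.5,89,-4.2,100],
  [-0.054,-0.132,0.127,5.3,135,-6.3,100],
  [-0.072,-0.178,0.171,7.1,182,-8.6,100],
  [-0.091,-0.224,0.215,8.9,229,-10.8,100],
  [-0.11,-0.27,0.26,10.8,276,-13,100],
  [-0.128,-0.316,0.304,12.6,323,-15.2,100],
  [-0.147,-0.362,0.348,14.5,370,-17.4,100],
  [-0.166,-0.408,0.393,16.3,417,-19.6,100],
  [-0.184,-0.454,0.437,18.1,464,-21.8,100],
])

```text
time: 22.8
eef_pos: [0.48, 0.1621, 0.2073]
tcp_rot: [38.6, 53.8, 54.7]
wrist_force: [1.5, 0.9, 0.9]
gripper_width: 0.0911
```

```bash
python3 - <<'E'
from h import *
p,C,s=cur(); print(p.round(4),s["wrist_force"].round(1),s["joint_positions"].round(1),s["gripper_width"])
print(row(tcp(HR(116),.0385,32,.13),lean(Rt(9,35),32)))
E
```

```text
[0.48   0.1621 0.2073] [1.5 0.9 0.9] [  2.1  -0.8 135.4  55.5  34.7 -58. ] 0.09105556405063712
[-0.049, -0.123, 0.121, 58.3, 112.2, 1.8]
```

step_arm([
  [-0.012,-0.03,0.03,14,28,0.5,100],
  [-0.024,-0.06,0.06,29,56,1,100],
  [-0.037,-0.09,0.09,44,84,1.5,100],
  [-0.049,-0.123,0.121,58.3,112.2,1.8,100],
  [-0.049,-0.123,0.121,58.3,112.2,1.8,100],
  [-0.049,-0.123,0.121,58.3,112.2,1.8,100],
  [-0.049,-0.123,0.121,58.3,112.2,1.8,100],
])

```text
time: 23.5
eef_pos: [0.4635, 0.2852, 0.2027]
tcp_rot: [37.1, 44.1, 56.4]
wrist_force: [0.4, 0.4, -0.1]
gripper_width: 0.0911
```

```bash
python3 - <<'E'
from h import *
p,C,s=cur(); print(p.round(4),s["wrist_force"].round(1),s["joint_positions"].round(1))
R=lean(Rt(9,35),32)
print("here",row(tcp(HR(116),.0385,32,.13),R)); print("down",row(tcp(HR(116),.0385,32,0),R))
# numeric check: top outline vs image gradient, search small offsets in housing x,y
w=read_camera("wrist"); im=w["image"].astype(np.float32)
hsv=cv2.cvtColor(w["image"],cv2.COLOR_RGB2HSV)
m=((hsv[...,0]>18)&(hsv[...,0]<32)&(hsv[...,1]>150)).astype(np.uint8)
uv=proj(w,ap(HR(116),[[0,0,.042]]))[0]; uu=proj(w,ap(HR(116),[[0,-.027,.042],[0,.027,.042],[.009,0,.042],[-.009,0,.042]]))
n,l,st,c=cv2.connectedComponentsWithStats(m)
print("tag predicted",uv.round(1),uu.round(0).tolist()); print([(c[i].round(1).tolist(),st[i].tolist()) for i in range(1,n) if st[i][4]>60])
E
```

```text
[0.4635 0.2852 0.2027] [ 0.4  0.4 -0.1] [ 16.5   2.4 137.1  85.9  27.5 -78.5]
here [-0.0, -0.001, 0.001, 1.0, 1.9, -0.7]
down [-0.0, -0.001, 0.001, 111.3, -66.8, -0.5]
tag predicted [253.6 265. ] [[254.0, 295.0], [254.0, 237.0], [263.0, 265.0], [244.0, 265.0]]
[([296.7, 79.3], [285, 67, 24, 25, 374]), ([79.1, 253.3], [67, 227, 31, 53, 819]), ([430.4, 253.0], [413, 227, 30, 53, 791]), ([254.5, 237.4], [246, 235, 18, 5, 76]), ([254.0, 280.0], [245, 268, 19, 25, 474]), ([384.8, 297.6], [239, 286, 273, 20, 3478])]
```

The oblong tag shows at rows 235–293, columns 245–263, against predicted 237–295 and 244–263, so it is aligned to about 1 mm. Descending and closing.

step_arm([
  [0,0,0,28,-16.8,0,100],
  [0,0,0,56,-33.6,0,100],
  [0,0,0,80,-48,0,100],
  [0,0,0,97,-58.2,-0.3,100],
  [0,0,0,107,-64.2,-0.5,100],
  [0,0,0,111.3,-66.8,-0.5,100],
  [0,0,0,111.3,-66.8,-0.5,100],
  [0,0,0,111.3,-66.8,-0.5,100],
])

```text
time: 24.35
eef_pos: [0.5361, 0.2993, 0.0968]
tcp_rot: [37.1, 44.0, 56.4]
wrist_force: [-0.0, 0.7, 0.2]
gripper_width: 0.0912
```

step_arm([
  [0,0,0,0,0,0,60],
  [0,0,0,0,0,0,40],
  [0,0,0,0,0,0,20],
  [0,0,0,0,0,0,20],
  [0,0,0,0,0,0,20],
  [0,0,0,0,0,0,20],
  [0,0,0,0,0,0,20],
  [0,0,0,0,0,0,20],
], force=45)

```text
time: 25.15
eef_pos: [0.5361, 0.2997, 0.0964]
tcp_rot: [37.1, 44.0, 56.4]
wrist_force: [-0.1, -1.1, 4.1]
gripper_width: 0.0495
```

```bash
python3 - <<'E'
from h import *
p,C,s=cur(); print(p.round(4),s["gripper_width"],s["wrist_force"].round(1),s["joint_positions"].round(1))
print("lift",row(tcp(HR(116),.0385,32,.12),lean(Rt(9,35),32)))
E
```

```text
[0.5361 0.2997 0.0964] 0.049540602914362776 [-0.1 -1.1  4.1] [  15.6   22.3  129.6  107.9   29.6 -104.3]
lift [0.0, -0.0, 0.0, -101.9, 62.7, -0.3]
```

step_arm([
  [0,0,0,-5,3,0,20],
  [0,0,0,-15,9.2,0,20],
  [0,0,0,-30,18.5,0,20],
  [0,0,0,-48,29.5,0,20],
  [0,0,0,-66,40.6,0,20],
  [0,0,0,-84,51.7,0,20],
  [0,0,0,-97,59.7,-0.3,20],
  [0,0,0,-102,62.7,-0.3,20],
  [0,0,0,-102,62.7,-0.3,20],
])

```text
time: 26.05
eef_pos: [0.4677, 0.288, 0.1947]
tcp_rot: [37.1, 44.0, 56.4]
wrist_force: [0.1, -0.2, -3.5]
gripper_width: 0.0495
```

```bash
python3 - <<'E'
from h import *
from kin import *
from scipy.spatial.transform import Slerp
P=np.load("P.npy"); p,C,s=cur(); print(p.round(4),s["wrist_force"].round(1),s["gripper_width"])
R=lean(Rt(-1),32); tg=tcp(TRAYT@T([0,0,.004],0),.0385,32,.16); S=Slerp([0,1],Rn.concatenate([C,R])); q=s["joint_positions"]
for u in np.linspace(0,1,6):
    x=p+(tg-p)*u; q,r=ik(x,S(u),P,q); print(round(u,1),x.round(3),q.round(0),abs(r).max().round(1))
print(row(tg,R))
E
```

```text
[0.4677 0.288  0.1947] [ 0.1 -0.2 -3.5] 0.049475512989876375
0.0 [0.468 0.288 0.195] [ 17.   4. 137.  88.  27. -81.] 0.0
0.2 [0.472 0.205 0.195] [  5.   2. 136.  69.  36. -67.] 0.0
0.4 [0.475 0.122 0.195] [ -7.   3. 134.  56.  45. -60.] 0.0
0.6 [0.479 0.039 0.195] [-16.   5. 130.  46.  54. -54.] 0.0
0.8 [ 0.483 -0.045  0.196] [-24.   9. 125.  37.  61. -50.] 0.0
1.0 [ 0.487 -0.128  0.196] [-31.  14. 118.  30.  68. -46.] 0.0
[0.467, 0.427, -0.053, -242.1, -336.5, -37.2]
```

step_arm([
  [0.023,0.021,-0.003,-12,-17,-2,20],
  [0.07,0.064,-0.008,-36,-50,-5.6,20],
  [0.12,0.11,-0.014,-62,-86,-9.5,20],
  [0.17,0.155,-0.019,-88,-122,-13.5,20],
  [0.22,0.201,-0.025,-114,-158.5,-17.5,20],
  [0.27,0.247,-0.031,-140,-194.5,-21.5,20],
  [0.32,0.293,-0.036,-166,-230.5,-25.5,20],
  [0.37,0.338,-0.042,-192,-266.5,-29.5,20],
  [0.42,0.384,-0.048,-218,-302.5,-33.5,20],
  [0.467,0.427,-0.053,-242,-336.5,-37.2,20],
])

```text
time: 27.05
eef_pos: [0.4874, -0.1298, 0.1945]
tcp_rot: [90.4, 58.0, 89.2]
wrist_force: [1.1, 0.9, -3.5]
gripper_width: 0.0499
```

```bash
python3 - <<'E'
from h import *
for _ in range(4): w=read_camera("wrist")
p,C,s=cur(); print(p.round(4),s["wrist_force"].round(1),s["gripper_width"])
R=lean(Rt(-1),32); M=TRAYT@T([0,0,.004],0)
print("fix",row(tcp(M,.0385,32,.16),R)); print("low",row(tcp(M,.0385,32,.012),R))
cv2.imwrite("pics/t1.png",crop(w,(256,210),800,540,2,[(TRAYT,TRAY,(0,255,0)),(M@T([0,0,.16],0),HOUS,(0,0,255))]))
E
```

```text
[ 0.4876 -0.1281  0.1942] [-0.8 -0.1 -2.8] 0.049530832014005904
fix [-0.002, -0.0, -0.001, -1.1, 1.1, -0.5]
low [-0.002, -0.0, -0.001, 124.3, -77.5, -0.3]
```

step_arm([
  [0,0,0,10,-6.2,0,20],
  [0,0,0,31,-19.3,0,20],
  [0,0,0,54,-33.7,0,20],
  [0,0,0,76,-47.4,0,20],
  [0,0,0,97,-60.5,0,20],
  [0,0,0,112,-69.8,0,20],
  [0,0,0,121,-75.5,0,20],
  [0,0,0,124,-77.4,0,20],
  [0,0,0,124,-77.4,0,20],
])

```text
time: 28.15
eef_pos: [0.4872, -0.1271, 0.0489]
tcp_rot: [90.1, 58.0, 89.1]
wrist_force: [0.6, 0.7, -1.7]
gripper_width: 0.0499
```

step_arm([
  [0,0,0,1.3,-0.8,0,20],
  [0,0,0,2.6,-1.6,0,20],
  [0,0,0,4.2,-2.6,0,20],
  [0,0,0,5.1,-3.2,0,20],
  [0,0,0,5.1,-3.2,0,20],
], force=18)

```text
time: 28.65
eef_pos: [0.4873, -0.1276, 0.043]
tcp_rot: [90.1, 58.0, 89.0]
wrist_force: [-0.1, -0.7, -2.6]
gripper_width: 0.0501
```

step_arm([
  [0,0,0,0.8,-0.5,0,20],
  [0,0,0,1.7,-1.1,0,20],
  [0,0,0,1.7,-1.1,0,20],
])

```text
time: 28.95
eef_pos: [0.4873, -0.1276, 0.0409]
tcp_rot: [90.1, 58.0, 89.0]
wrist_force: [0.1, -0.6, -3.4]
gripper_width: 0.0499
```

step_arm([
  [0,0,0,0.8,-0.5,0,20],
  [0,0,0,1.7,-1.1,0,20],
  [0,0,0,1.7,-1.1,0,20],
])

```text
time: 29.25
eef_pos: [0.4873, -0.1276, 0.0388]
tcp_rot: [90.1, 58.0, 89.0]
wrist_force: [-0.9, 0.2, -3.7]
gripper_width: 0.0496
```

step_arm([
  [0,0,0,0.8,-0.5,0,20],
  [0,0,0,1.7,-1.1,0,20],
  [0,0,0,1.7,-1.1,0,20],
])

```text
time: 29.55
eef_pos: [0.4874, -0.1277, 0.0369]
tcp_rot: [90.1, 58.0, 89.0]
wrist_force: [0.1, -0.0, -2.8]
gripper_width: 0.05
```

step_arm([
  [0,0,0,0.8,-0.5,0,20],
  [0,0,0,1.7,-1.1,0,20],
  [0,0,0,1.7,-1.1,0,20],
])

```text
time: 29.85
eef_pos: [0.4873, -0.1278, 0.036]
tcp_rot: [90.1, 57.9, 89.1]
wrist_force: [-8.0, -3.9, 19.5]
gripper_width: 0.0502
```

Seated on the tray floor (z = 0.036 as predicted, Fz up 19 N). Releasing and rising.

step_arm([
  [0,0,0,-0.4,0.3,0,25],
  [0,0,0,-0.4,0.3,0,75],
  [0,0,0,-0.4,0.3,0,75],
  [0,0,0,-0.4,0.3,0,75],
  [0,0,0,-0.4,0.3,0,75],
  [0,0,0,-5,3.1,0,75],
  [0,0,0,-20,12.5,0,75],
  [0,0,0,-45,28,0,75],
  [0,0,0,-75,46.9,0,75],
  [0,0,0,-110,68.7,0,75],
])

```text
time: 30.85
eef_pos: [0.4868, -0.1274, 0.1657]
tcp_rot: [90.2, 58.0, 89.2]
wrist_force: [0.7, -0.6, 0.7]
gripper_width: 0.068
```

step_arm([
  [0,0,0,-40,25,0,75],
  [0,0,0,-80,50,0,75],
  [0,0,-0.15,-100,62,-20,75],
  [0,0,-0.3,-110,69,-30,75],
  [0,0,-0.45,-120,75,-40,75],
  [0,0,-0.55,-130,80,-40,75],
  [0,0,-0.55,-130,80,-40,75],
  [0,0,-0.55,-130,80,-40,75],
])

```text
time: 31.65
eef_pos: [0.4475, -0.1274, 0.3173]
tcp_rot: [93.0, 89.4, 92.1]
wrist_force: [0.6, 0.5, -1.1]
gripper_width: 0.0686
```

```bash
python3 - <<'E'
from h import *
from scipy.optimize import least_squares
p,C,s=cur(); print(p.round(4),s["tcp_rot"].round(1),s["wrist_force"].round(1),s["gripper_width"])
Hd=NESTT@T([.035,-.018,.008],0); Ht=TRAYT@T([0,0,.004],0); im=[]
P=[(Hd,HOUS,(0,0,255)),(Ht,HOUS,(0,0,255)),(NESTT,NEST[1:],(0,255,0))]
for c,pt,s_ in(("wrist",[.5,-.25,.03],2.5),("wrist",[.54,-.37,.03],4),("scene",[.52,-.25,.03],3),("side",[.52,-.25,.03],3)):
    q=read_camera(c); im.append(crop(q,proj(q,[pt])[0],400,300,s_,[] if s_==4 else P[:2]))
    if s_!=4:
        for t,F in(("housing_disc",NESTT),("housing_plate",TRAYT)): print(c,t,[(np.round((np.linalg.inv(F)@np.r_[d["position"],1])[:3],3).tolist(),round(d["p"],2)) for d in spot_point(q,t)[:3]])
        print("bare",[np.round(d["position"],3).tolist() for d in spot_point(q,"housing_bare")[:1]])
        print([(t,np.round(d["position"],3).tolist()) for t in("wrench","screwdriver","tub") for d in spot_point(q,t)[:1]])
cv2.imwrite("pics/f1.png",np.vstack([np.hstack(im[:2]),np.hstack(im[2:])]))
E
```

```text
[ 0.4475 -0.1274  0.3173] [93.  89.4 92.1] [ 0.6  0.5 -1.1] 0.06859533134390973
wrist housing_disc []
wrist housing_plate [([0.0, -0.001, 0.004], 0.9)]
bare []
[('tub', [0.7, -0.101, -0.001])]
scene housing_disc []
scene housing_plate [([0.0, 0.002, 0.004], 0.85), ([0.249, 0.395, 0.044], 0.83), ([0.032, 0.595, 0.04], 0.7)]
bare [[0.574, 0.18, 0.068]]
[('wrench', [0.331, 0.265, 0.001]), ('tub', [0.7, -0.098, 0.001])]
side housing_disc [([0.036, -0.02, 0.006], 0.69), ([-0.126, 0.658, 0.003], 0.4)]
side housing_plate [([0.031, 0.591, 0.042], 0.81), ([0.25, 0.395, 0.041], 0.76), ([0.0, 0.006, 0.001], 0.59)]
bare [[0.573, 0.175, 0.07]]
[('wrench', [0.331, 0.272, 0.002]), ('screwdriver', [0.666, -0.323, -0.004]), ('tub', [0.702, -0.108, -0.001])]
```

The plate housing is centred in the tray. For a precise check of the disc against the fences, I'll move the wrist camera to where it sees the nest corner.

```bash
python3 - <<'E'
from h import *
from kin import *
P=np.load("P.npy")
q,r=bik(np.array([.54,-.5,.21]),Rt(5.4),P); print(q.round(1),abs(r).max()); print(row([.54,-.5,.21],Rt(5.4)))
E
```

```text
[-44.6  25.7  95.3   0.   59.  -50. ] 1.1102230246251565e-13
[-0.112, -0.0, -0.008, 104.2, -371.1, 99.2]
```

step_arm([
  [-0.112,0,-0.008,10,-40,10,75],
  [-0.112,0,-0.008,25,-85,23,75],
  [-0.112,0,-0.008,37,-130,35,75],
  [-0.112,0,-0.008,49,-175,47,75],
  [-0.112,0,-0.008,62,-220,59,75],
  [-0.112,0,-0.008,75,-265,71,75],
  [-0.112,0,-0.008,87,-310,83,75],
  [-0.112,0,-0.008,97,-345,93,75],
  [-0.112,0,-0.008,104,-371,99,75],
  [-0.112,0,-0.008,104,-371,99,75],
])

```text
time: 33.75
eef_pos: [0.5396, -0.5023, 0.2084]
tcp_rot: [140.1, 89.9, 145.4]
wrist_force: [-0.6, 0.8, -0.2]
gripper_width: 0.0683
```

```bash
python3 - <<'E'
from h import *
for _ in range(4): w=read_camera("wrist")
Hd=NESTT@T([.035,-.018,.008],0); Ht=TRAYT@T([0,0,.004],0)
print([(np.round((np.linalg.inv(NESTT)@np.r_[d["position"],1])[:3],4).tolist(),round(d["p"],2)) for d in spot_point(w,"housing_disc")[:2]],proj(w,Hd[:3,3]))
sc=read_camera("scene")
b=crop(sc,proj(sc,[[.5,-.25,.03]])[0],260,540,3,[])
a=crop(w,proj(w,Hd[:3,3])[0],540,540,3,[(Hd,HOUS,(0,0,255)),(NESTT,NEST[1:],(0,255,0))])
c=proj(w,Hd[:3,3])[0]; print("crop centre",c)
cv2.imwrite("pics/f2.png",np.hstack([a,b]))
E
```

```text
[([0.0325, -0.0208, 0.0068], 0.61)] [[275.8163717   82.90992056]]
crop centre [275.8163717   82.90992056]
```

View pics/f2.png

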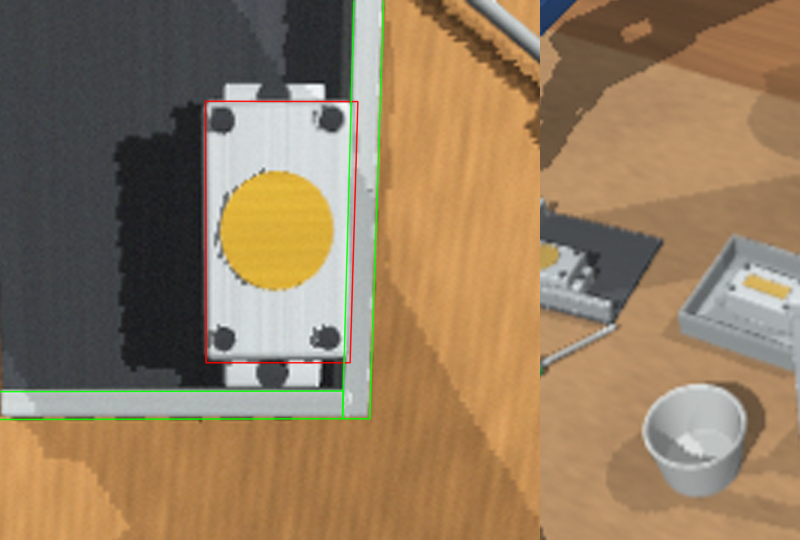

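```bash
python3 - <<'E'
from h import *
from scipy.optimize import least_squares
w=read_camera("wrist"); hsv=cv2.cvtColor(w["image"],cv2.COLOR_RGB2HSV)
m=((hsv[...,0]>16)&(hsv[...,0]<32)&(hsv[...,1]>150)&(hsv[...,2]>120)).astype(np.uint8)
n,l,st,c=cv2.connectedComponentsWithStats(m)
Hd=NESTT@T([.035,-.018,.008],0); u0=proj(w,ap(Hd,[[0,0,.042]]))[0]
i=min(range(1,n),key=lambda i:np.hypot(*(c[i]-u0))+(1e3 if st[i][4]<300 else 0)); cs=max(cv2.findContours((l==i).astype(np.uint8),0,1)[0],key=len)
e=cv2.fitEllipse(cs); print(u0.round(2),c[i].round(2),e,st[i])
f=lambda v:proj(w,ap(NESTT,[[v[0],v[1],.05]]))[0]-np.array(e[0])
o=least_squares(f,[.035,-.018],x_scale=.01); print("tag centre in nest",o.x.round(4))
# wooden top lines: left and right edges of the housing's white top, in several rows
g=cv2.cvtColor(w["image"],cv2.COLOR_RGB2GRAY).astype(int)
for y in(.012,0,-.036,-.048):
    a=proj(w,ap(NESTT,[[.005,y,.048],[.064,y,.048]])); r=int(a[:,1].mean().round()); x0,x1=int(a[0,0]),int(a[1,0])+2
    print(y,r,proj(w,ap(NESTT,[[.01,y,.048],[.06,y,.048]]))[:,0].round(1),x0,g[r,x0:x1].tolist())
print(sense()["time"])
E
```

```text
[278.29  77.88] [277.    76.61] ((276.9908142089844, 76.6021499633789), (35.93287658691406, 37.8728141784668), 13.165736198425293) [ 259   58   37   39 1121]
tag centre in nest [ 0.0337 -0.0168]
0.012 47 [253.4 303.7] 248 [34, 32, 28, 33, 54, 106, 163, 212, 217, 217, 215, 211, 215, 215, 209, 207, 212, 214, 213, 212, 214, 219, 215, 216, 216, 216, 221, 216, 214, 217, 215, 218, 213, 216, 218, 219, 217, 219, 219, 222, 217, 217, 218, 219, 218, 218, 217, 218, 212, 214, 220, 224, 222, 209, 180, 184, 192, 210, 210, 208, 208]
0 59 [253.5 303.3] 248 [39, 33, 29, 32, 49, 104, 155, 208, 217, 220, 217, 210, 215, 213, 208, 210, 213, 215, 206, 207, 211, 153, 175, 177, 178, 177, 178, 175, 176, 178, 176, 176, 176, 177, 175, 178, 177, 181, 200, 220, 216, 214, 215, 219, 219, 218, 218, 212, 213, 217, 221, 223, 226, 214, 171, 178, 177, 176, 182, 191, 206]
-0.036 97 [253.5 302.2] 248 [34, 32, 34, 29, 30, 87, 139, 192, 213, 213, 214, 209, 211, 213, 211, 209, 210, 211, 215, 214, 216, 217, 214, 213, 206, 216, 212, 204, 210, 204, 210, 209, 206, 208, 213, 215, 216, 220, 217, 217, 215, 217, 213, 215, 216, 217, 215, 212, 214, 213, 218, 224, 224, 174, 180, 176, 176, 179, 176, 178]
-0.048 109 [253.5 301.8] 248 [35, 32, 35, 31, 32, 85, 133, 187, 211, 214, 108, 104, 106, 178, 207, 206, 209, 212, 215, 215, 217, 217, 215, 211, 214, 217, 215, 212, 210, 209, 219, 215, 209, 213, 211, 215, 217, 219, 219, 214, 214, 216, 212, 210, 90, 90, 88, 88, 120, 183, 217, 225, 226, 169, 181, 177, 178, 177, 176]
34.1
```

Round-tag housing: tag up and visually flush, reading about (34, −17) mm in the nest frame, with possibly up to 1° of yaw at its +y end. The margin is thin, so I'll do one more gentle +x push, upright, at mid-length.

```bash
python3 - <<'E'
from h import *
R=Rt(5.4)
print("above",row(ap(NESTT,[[-.026,-.018,.10]])[0],R)); print("low",row(ap(NESTT,[[-.026,-.018,.026]])[0],R))
E
```

```text
above [0.0, 0.0, 0.0, 110.8, 109.8, -36.9]
low [0.0, 0.0, 0.0, 184.8, 109.8, -36.9]
```

step_arm([
  [0,0,0,0,30,-37,40],
  [0,0,0,10,70,-37,0],
  [0,0,0,45,109.8,-37,0],
  [0,0,0,85,109.8,-37,0],
  [0,0,0,115,109.8,-37,0],
  [0,0,0,145,109.8,-37,0],
  [0,0,0,170,109.8,-37,0],
  [0,0,0,182,109.8,-37,0],
  [0,0,0,184.8,109.8,-37,0],
  [0,0,0,184.8,109.8,-37,0],
])

```text
time: 35.1
eef_pos: [0.4929, -0.3941, 0.026]
tcp_rot: [-61.7, 90.0, -56.3]
wrist_force: [-0.1, -0.2, 1.1]
gripper_width: 0.0006
```

step_arm([
  [0,0,0,0,0,6,0],
  [0,0,0,0,0,12,0],
  [0,0,0,0,0,16,0],
  [0,0,0,0,0,19,0],
  [0,0,0,0,0,20.5,0],
  [0,0,0,0,0,20.5,0],
])

```text
time: 35.7
eef_pos: [0.5131, -0.392, 0.0254]
tcp_rot: [139.8, 90.0, 145.2]
wrist_force: [-0.1, -0.0, -0.2]
gripper_width: 0.0008
```

step_arm([
  [0,0,0,0,0,1,0],
  [0,0,0,0,0,1,0],
])

```text
time: 35.9
eef_pos: [0.5139, -0.392, 0.0254]
tcp_rot: [138.2, 90.0, 143.5]
wrist_force: [0.3, -0.4, -0.3]
gripper_width: 0.0004
```

step_arm([
  [0,0,0,0,0,1,0],
  [0,0,0,0,0,1,0],
])

```text
time: 36.1
eef_pos: [0.515, -0.3919, 0.0254]
tcp_rot: [137.8, 90.0, 143.2]
wrist_force: [0.1, -0.6, -0.6]
gripper_width: 0.0005
```

step_arm([
  [0,0,0,0,0,1,0],
  [0,0,0,0,0,1,0],
])

```text
time: 36.3
eef_pos: [0.5159, -0.3917, 0.0253]
tcp_rot: [142.1, 90.0, 147.4]
wrist_force: [0.2, 0.4, 0.3]
gripper_width: 0.0006
```

step_arm([
  [0,0,0,0,0,1,0],
  [0,0,0,0,0,1,0],
])

```text
time: 36.5
eef_pos: [0.5164, -0.3914, 0.0253]
tcp_rot: [143.3, 89.9, 148.7]
wrist_force: [-4.6, 1.0, 4.1]
gripper_width: 0.0005
```

step_arm([
  [0,0,0,0,0,1,0],
  [0,0,0,0,0,2,0],
  [0,0,0,0,0,2,0],
])

```text
time: 36.8
eef_pos: [0.5166, -0.3913, 0.0253]
tcp_rot: [152.8, 89.7, 158.2]
wrist_force: [-21.8, -2.7, 13.0]
gripper_width: 0.0008
```

step_arm([
  [0,0,0,0,0,-3,0],
  [0,0,0,0,0,-8,0],
  [0,0,0,0,0,-15,0],
  [0,0,0,-10,0,-20,0],
  [0,0,0,-40,0,-20,0],
  [0,0,0,-80,0,-20,0],
  [0,0,0,-120,-30,-10,30],
  [0,0,0,-150,-70,0,75],
  [0,0,0,-170,-105,10,75],
  [0,0,0,-180,-110,20,75],
])

```text
time: 37.8
eef_pos: [0.5501, -0.5031, 0.2092]
tcp_rot: [-53.1, 89.7, -47.8]
wrist_force: [-0.7, -0.2, -0.1]
gripper_width: 0.0295
```

```bash
python3 - <<'E'
from h import *
from scipy.optimize import least_squares
for _ in range(5): w=read_camera("wrist")
s=sense(); print(s["time"],s["eef_pos"].round(3),s["wrist_force"].round(1),abs(s["dq"]).max())
hsv=cv2.cvtColor(w["image"],cv2.COLOR_RGB2HSV)
m=((hsv[...,0]>16)&(hsv[...,0]<32)&(hsv[...,1]>150)&(hsv[...,2]>120)).astype(np.uint8)
n,l,st,c=cv2.connectedComponentsWithStats(m)
u0=proj(w,ap(NESTT,[[.035,-.018,.05]]))[0]
i=min(range(1,n),key=lambda i:np.hypot(*(c[i]-u0))+(1e3 if st[i][4]<300 else 0)); e=cv2.fitEllipse(max(cv2.findContours((l==i).astype(np.uint8),0,1)[0],key=len))
o=least_squares(lambda v:proj(w,ap(NESTT,[[v[0],v[1],.05]]))[0]-np.array(e[0]),[.035,-.018],x_scale=.01); print("tag in nest",o.x.round(4),e)
# housing yaw: white top left edge by half-level crossings
g=cv2.cvtColor(w["image"],cv2.COLOR_RGB2GRAY).astype(float); d=[]
for y in np.arange(-.05,.018,.004):
    a=proj(w,ap(NESTT,[[.010,y,.048]]))[0]; r=int(round(a[1])); x=np.arange(int(a[0])-6,int(a[0])+7); v=g[r,x]; k=np.argmax(v>125); d.append((y,x[k]-(v[k]-125)/(v[k]-v[k-1])-a[0]))
d=np.array(d); print("left edge px off model",d[:,1].round(2),"slope/px per m",np.polyfit(d[:,0],d[:,1],1).round(2))
for c in("scene","side"):
    q=read_camera(c); print(c,[(t,[np.round(z["position"],3).tolist() for z in spot_point(q,t)[:1]]) for t in("housing_bare","wrench","screwdriver","tub")],[np.round((np.linalg.inv(NESTT)@np.r_[z["position"],1])[:3],3).tolist() for z in spot_point(q,"housing_disc")[:1]])
E
```

```text
38.05 [ 0.548 -0.498  0.204] [-0.1 -0.1  0.4] 0.29845275229085855
tag in nest [ 0.0346 -0.0167] ((269.6656799316406, 76.09835052490234), (36.61515426635742, 38.64027786254883), 3.573223114013672)
left edge px off model [-8.55  0.61  0.65  0.65  0.66  0.66  0.68  0.71  0.78  0.81  0.75  0.79
  0.77  0.84  0.81  0.82  0.81] slope/px per m [48.6   1.07]
scene [('housing_bare', [[0.572, 0.181, 0.075]]), ('wrench', [[0.332, 0.263, 0.004]]), ('screwdriver', [[0.665, -0.325, 0.002]]), ('tub', [[0.703, -0.096, 0.001]])] [[0.033, -0.015, 0.009]]
side [('housing_bare', [[0.573, 0.182, 0.069]]), ('wrench', [[0.33, 0.269, 0.003]]), ('screwdriver', [[0.667, -0.32, -0.001]]), ('tub', [[0.699, -0.104, -0.002]])] [[0.035, -0.019, 0.004]]
```

```bash
python3 -c "
from cell import *
print(hand_in()); print(sense()['time'])"
```

```text
the job is handed in; nothing more can be done
None
the job is handed in; nothing more can be done
```

Both tagged housings were moved and the job is handed in, at about 38 s of the 72 s allowed. The hand-in reported no verdict.

**How it was done:**
- A gripper pointing square at the deck put joint 5 below its limit. I leaned the tool about the jaw axis instead, 20° for the round-tag housing and 32° for the oblong-tag one, which kept the pads flat on the sides.
- The round-tag housing was set on the pass nest and slid against the short fence. It was then pushed with closed fingers into the long fence, nudged on its end, and pressed once more against the long side.
- The oblong-tag housing was lowered onto the tray floor, tag up.

**Last checks:**

| Thing | Reading | Wanted |
|---|---|---|
| Round-tag housing, from its tag in the wrist camera | (34.6, −16.7) mm in the nest frame | home is (35, −18); limits x 32 to 37.5, y −20.5 to −15 |
| Round-tag housing, squareness | about 0.2° off | within 2.9° |
| Oblong-tag housing, network readings | within 6 mm of the tray centre | within 45 mm in x, 55 mm in y |
| Untagged housing, wrench, screwdriver, tub | same places within the networks' few-mm noise | within 20 mm (housing), 30 mm (others) |

- **Fence contact:** Both fences felt rigid, with the housing not giving further at 22 N against the long fence and 43 N against the short one.
- **Disagreements:**
  - The camera puts the round-tag housing 1.3 mm short of home in y, although the contact says it is flush. I believe the contact, because my estimate of the nest position could be off by that much.
  - The networks' own readings for it scattered by about 4 mm, some of them at or just past the y limits.
- **Not confirmed:** I had used up the picture views, so the state after the last push was checked by numbers only.
- **Harder push than planned:** The end nudge reached 43 N at the fingers because I had queued several steps together. The limit on wrist force is 120 N.

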